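# Zero the over-and-under balance against its master weight

## Task

Set up the over-and-under balance: hang the dark turned weight by its bail on the left hook, and the round pan, with the steel block still in it, by its bail on the right hook, lowering each gently. Then turn the zero knob on top of the balance anticlockwise until the needle stands clearly to the right of the long centre line, by at least one division of the dial, and bring it back by turning clockwise until it rests on the centre line, so that the last turn has taken up the play of the screw; leave the other things on the bench as they are.

Things in the scene. Friction and masses are not known exactly. Their poses are not given: they have to be found in the camera images.
- scale: Equal-arm balance fixed to the bench, grey: dark base plate 125 x 130 mm, column, head 80 x 112 mm with its top 302 mm above the bench and a white dial on its front. Origin: centre of the base's underside; z up; the dial faces its -x (the robot), its +y is left as the robot sees it. The beam lies parallel to y, 17 mm before the dial and 50 mm before the origin
- beam: The balance's beam, 294 mm long. Origin: its pivot axis, inside the head, 210 mm above the bench; y along the beam to the left. It rocks up to 0.15 rad either way from a weak spring's rest (0.5 N m/rad, damped), which the screw sets, at first up to 0.1 rad low on the left. One load alone takes it to its stop (that hook 20 to 35 mm low, the other as high); the other load brings it back
- left_hook (a point): Left (+y) hook: where the centre of an 8 mm bar lies when it rests in the hook's valley. The hook is a bent 8 mm rod in the plane of the beam, open upward. Its upturned tip is 17 mm outward of this point and ends 18 mm higher. The arm comes from the inner side, so a bail is passed over the tip from outside, moved inward along the beam, then lowered
- right_hook (a point): The same for the right (-y) hook, tip at its outer, -y end
- needle_tip (a point): Tip of the dark upright needle, 80 mm above the pivot, 3 mm before the dial, fixed to the beam: it goes left (+y of the scale) when the left side is lower, and moves about 12 mm for each radian of the screw. With both loads hung it rests at first 4 to 13 mm left of the centre line
- centre_mark (a point): Point on the dial's long centre line at the height of the needle tip; the small divisions are 5 mm apart there. The needle is on the centre line when both have the same y in the scale's frame
- knob_top (a point): Centre of the top of the zero knob: black, ribbed, round, 38 mm in diameter, 24 mm high, upright axis, its top 333 mm above the bench, on the head. Clockwise from above (tightening) moves the needle left, anticlockwise right. Needs about 0.3 to 0.5 N m; stays where it is left
- zero_knob (a joint): Angle of the knob relative to its screw, rad, clockwise positive: the knob has play on the screw, from -0.10 to 0.10. Turning clockwise it first takes up the play to +0.10 and then drives the screw; anticlockwise likewise to -0.10
- weight: Master weight: dark turned steel disc, 54 mm in diameter, 34 mm high, with a rigid stirrup-shaped bail of 8 mm steel bar on it. Origin: centre of the underside; z up; the bail lies in its x-z plane. The bail's top bar runs along x from -41 to 41 mm, centre 108 mm above the underside; in the middle (|x| under 11 mm) a kink 7 mm higher takes the hook. 0.45 kg
- weight_bail (a point): Centre of the bar in the middle of the kink of the weight's bail, 115 mm above its underside. On the weight's way to the left hook stands the lathe's black upright lever, 270 mm high
- pan: Round open aluminium pan, 84 mm in diameter, 24 mm high, wall and floor 3 mm, with a rigid bail shaped like the weight's: top bar along x from -41 to 41 mm, 108 mm above the underside, kink 7 mm higher in the middle; legs at x = 46 and -46 mm. Origin: centre of the underside; z up. The steel block lies loose in it; together 0.45 kg
- pan_bail (a point): Centre of the bar in the middle of the kink of the pan's bail, 115 mm above its underside
- bench_block: Round steel block with drilled holes, 64 mm in diameter and 22 mm high, lying in the pan. Origin: centre of its underside
- loupe: Black eye loupe, 39 mm across and 33 mm high, a bystander; origin at the centre of its underside
- wax_block: Black block, 30 x 48 x 22 mm, a bystander; origin at the centre of its underside
- hex_key: Hex key, 88 mm long, a bystander; origin at the centre of its underside
- brush: Flat red-handled brush, 146 mm long, a bystander; origin at the centre of its underside

How it is judged:
On the way, in this order (a step that is already met when the one before it is completed fails the run):
1. both loads hang still on their hooks, the block in the pan, nothing held (distance between weight_bail and left_hook below 0.012 m and distance between pan_bail and right_hook below 0.012 m and distance between bench_block and pan below 0.015 m and contact force between the fingers and weight below 0.05 N and contact force between the fingers and pan below 0.05 N and contact force between the arm and scale below 0.05 N and linear speed of each of pan, weight below 0.03 m/s), for 0.3 s.
2. the needle is past the centre line, to the right of it by 4 mm or more, with both loads hanging free (y of needle_tip in the frame of scale below -0.004 m and distance between weight_bail and left_hook below 0.012 m and distance between pan_bail and right_hook below 0.012 m and contact force between the fingers and weight below 0.05 N and contact force between each of the fingers, the arm and pan below 0.05 N), for 0.2 s.
At the end, for the whole second after the job is handed in: Both bails rest in their hooks (kink within 12 mm of the hook's valley: weight left, pan right), the block lies in the pan, both hang still, the needle tip stands within 2.5 mm of the centre line, and the knob's play is taken up clockwise (knob ahead of the screw by more than 0.03 rad) (y of needle_tip in the frame of scale between -0.0025 and 0.0025 m and value of joint zero_knob above 0.03 rad and distance between weight_bail and left_hook below 0.012 m and distance between pan_bail and right_hook below 0.012 m and distance between bench_block and pan below 0.015 m and linear speed of each of pan, weight below 0.03 m/s); the robot touches nothing.
It fails at once if the loupe, the black block, the hex key or the brush pushed more than 30 mm away (distance of any of loupe, wax_block, hex_key, brush from where it was at the start of the episode above 0.03 m).
It fails at once if a load falls or is thrown about (faster than 0.8 m/s while not held) ((linear speed of pan above 0.8 m/s and contact force between the fingers and pan below 0.05 N) or (linear speed of weight above 0.8 m/s and contact force between the fingers and weight below 0.05 N)).
It also fails if it takes over 72 s, if anything falls off the work surface, if the arm or the gripper's body presses on something with over 40 N, if the wrist force passes 120 N, or if a joint passes its speed limit or range.

## Robot

A 6-joint arm with a two-finger parallel gripper is mounted at the origin on a cart in front of the work surface, level with it; the furniture and walls round the work are solid. World frame = base frame: x ahead of the robot, y to its left, z up, the work surface at z = 0. Lengths are in m, angles in rad, forces in N, time in s.
With the tool pointing down it reaches from about 0.35 to 0.875 m from the base axis. Payload 4.2 kg.
Tool frame: the origin (TCP) lies between the finger pads; the fingertips stand 8 mm ahead of it and the grasp point (between the pads) lies 11 mm behind it; z points along the fingers, x is the direction in which the jaws open and shut, and the axes are right-handed (so a half turn about z gives the same grasp; the last joint's range is limited). The gripper opens to 85 mm and grips with 20 to 120 N. Pads are 22 mm wide; open, the fingers measure 114 mm over their backs; the gripper's body (76 mm by 85 mm) begins 54 mm behind the grasp point. The pads swing forward as they close: fully open they stand 13 mm farther back than shut.
Start: joints at [-1.087, 0.385, 0.008, 0, -1.194, -0.259], TCP at [0.139, -0.609, 0.239] pointing down, gripper open.
Joint ranges: [-3.14, 3.14], [-1.21, 2.06], [-1.07, 1.41], [-3.16, 2.05], [-2.99, -0.16], [-3.1, 3.1]. Speed limits (rad/s): [2.79, 2.79, 3.14, 3.14, 3.14, 3.14].

## Interface

Orientations are given as a 3x3 rotation matrix whose columns are the frame's x, y, z axes.
In Python, from workcell import robot gives the robot as it stands. The module is installed in compiled form; this text tells all that it offers.
- The arm moves only by the tool carry_out, never from a script. Its argument "targets" is a list that holds one entry, the list of rows, each a list of 7 numbers: the closure, from 0 (fully open) to 1 (shut), then the shift along the tool's x, y, z in cm, then the turn, a rotation vector about the tool's x, y, z in degrees. A call has 1 to 12 rows; each row shifts and turns the commanded pose from where the row before left it, along the tool's axes as they then stand; what a row does not reach is not made up. A row lasts 1/10 s, in which the tool goes at most 50 mm and 8.59 degrees, less where a joint would pass 70% of its speed; a pose out of reach is approached as far as the arm can. A call is refused whole if a number of a shift passes 5 or a number of a turn 8.59, either way. A call with a gripper value outside its range is refused whole. The fingers move at their own pace and stop on an object; "force" is the grip in N (left out, the last holds). Time passes only in rows, so rows that do not move let the fingers close. It gives the time, the measured TCP pose, the force and the opening at its end, in the units of the state.
- robot.get_obs(): the state, without advancing time (a new reading comes with each control period).
- robot.grab_frame(name): name is "scene" or "side" or "wrist"; returns a dict with "pixels" (400x640x3 uint8, red, green, blue), "intrinsics" (3x3 intrinsics, pixels), "R" (3x3) and "t" (3): a world point X has camera coordinates R X + t; the wrist camera has in their place "T_tool_cam" (4x4, takes a point from camera to tool coordinates, whose origin is the TCP and whose axes are the tool frame's). Camera axes: x right, y down, z forward; pixel columns grow to the right and rows downward; lengths in m; the calibration is good to about 2 mm. A picture is of the moment at which its call begins: read the wrist's pose just before it. There is no depth.
- robot.finish_job(): hands the job in, once; it reports no verdict.
Trained networks look in the newest picture that a camera, given by its name, has taken for a name from the list of things; names that differ only in an ending like _2 or _b are one class to them, and where a whole thing is asked for, a point or a joint stands for the part that bears it (a point fixed in the world has none). Each returns a list of dicts, best first, with "p" (0 to 1); they miss things now and then, are a little off and sometimes report something else, mostly with a low value. They report only what shows in the picture. A call takes as long as a camera call.
- robot.masks_of(camera, target): "pixels" (400x640 bool, what is visible of it) and "rect" ([centre column, centre row, width, height] as shares, 0 to 1, of the picture: columns of its width, rows of its height, round what is visible of it).
- robot.landmark_of(camera, target): "centre" ([column, row] as shares, 0 to 1, of the picture: columns of its width, rows of its height: a listed point, or the origin of a listed thing).
The state is a dict: "time": time; "qpos": joint angles; "joint_vel": joint speeds; "joint_efforts": joint torques, N m; "tool_pos": TCP position; "tool_rot": TCP orientation; "ft_force": force on the tool from outside, world axes, zero at the start; "moment": the same for the moment, N m; "finger_gap": finger opening in m.
Only numpy, scipy, OpenCV 4.12 (cv2) and the standard library are available. Lean on these libraries where they do the work, as an engineer would, in place of code of your own. Each camera call takes 0.05 s, during which the arm holds its last target.

## Working session

There is one attempt and no reset: what is moved stays moved. The work goes in short steps, Python scripts to look and compute and a tool call to move; the robot and the scene stay as the last step left them, time stands still between calls to the robot, and variables do not carry over. Pictures are saved under pics/ and viewed, and the job is handed in when it is done.

Besides the shell and the picture viewer there is one more tool, called as a command line: name --argument value ..., lists and objects as JSON in quotes. carry_out: Moves the arm, as the interface text tells. Its arguments: {"type":"object","properties":{"targets":{"type":"array","items":{"type":"array","items":{"type":"array","items":{"type":"number"}}}},"force":{"type":"number"}},"required":["targets"]}

```bash
mkdir -p pics; ls
cat > h.py <<'E'
import numpy as np,cv2
from workcell import robot
def snap(c,fn=None):
    f=robot.grab_frame(c)
    if fn: cv2.imwrite('pics/'+fn,cv2.cvtColor(f['pixels'],cv2.COLOR_RGB2BGR))
    return f
E
python3 - <<'E'
from h import *
o=robot.get_obs()
for k,v in o.items(): print(k,np.round(v,3).tolist())
for c in ['scene','side','wrist']:
    f=snap(c,c+'0.png')
    print(c,{k:np.round(v,4).tolist() for k,v in f.items() if k!='pixels'})
print(robot.get_obs()['time'])
E
```

```text
pics
time 0.0
qpos [-1.087, 0.386, 0.007, -0.001, -1.194, -0.259]
joint_vel [-0.0, -0.0, -0.001, 0.001, -0.002, -0.001]
joint_efforts [-0.0, -39.229, 18.84, 4.186, -0.005, -0.0]
tool_pos [0.139, -0.609, 0.238]
tool_rot [[-0.223, 0.975, -0.001], [0.975, 0.223, 0.002], [0.002, -0.0, -1.0]]
ft_force [0.604, 0.771, -0.057]
moment [-0.038, -0.01, -0.052]
finger_gap 0.085
scene {'intrinsics': [[514.4307, 0.0, 316.6603], [0.0, 514.4307, 198.5357], [0.0, 0.0, 1.0]], 'R': [[-0.7445, -0.6677, -0.0041], [-0.4208, 0.4739, -0.7735], [0.5184, -0.5741, -0.6337]], 't': [0.4463, 0.3043, 1.4261]}
side {'intrinsics': [[419.7434, 0.0, 313.1279], [0.0, 419.7434, 202.9429], [0.0, 0.0, 1.0]], 'R': [[0.9996, 0.0195, -0.0205], [-0.0103, -0.4253, -0.905], [-0.0264, 0.9048, -0.4249]], 't': [-0.4611, 0.2472, 1.1392]}
wrist {'intrinsics': [[279.7228, 0.0, 316.889], [0.0, 279.7228, 198.8856], [0.0, 0.0, 1.0]], 'T_tool_cam': [[1.0, -0.0016, -0.0005, -0.0], [0.0016, 0.9566, 0.2915, -0.0729], [0.0, -0.2915, 0.9566, -0.1353], [0.0, 0.0, 0.0, 1.0]]}
0.15
```

View pics/scene0.png

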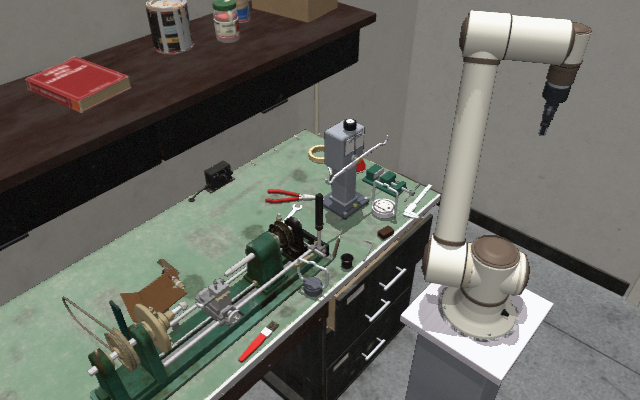

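View pics/side0.png

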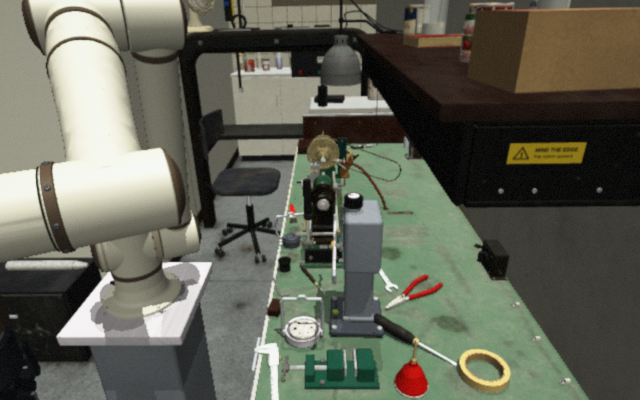

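View pics/wrist0.png

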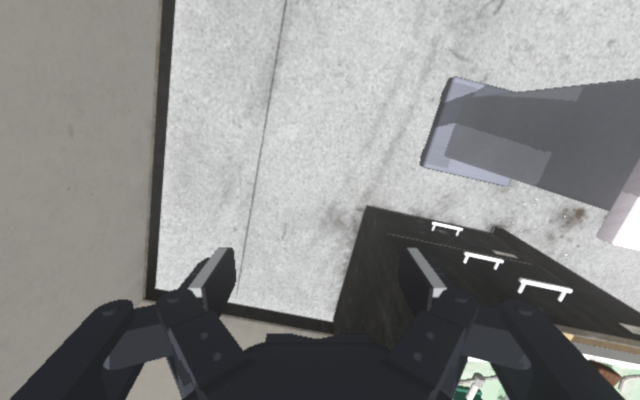

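```bash
cat >> h.py <<'E'
def cam(f,obs=None):
    K=np.array(f['intrinsics'])
    if 'T_tool_cam' in f:
        T=np.eye(4);T[:3,:3]=obs['tool_rot'];T[:3,3]=obs['tool_pos']
        M=np.linalg.inv(T@np.array(f['T_tool_cam']))
        return K,M[:3,:3],M[:3,3]
    return K,np.array(f['R']),np.array(f['t'])
def proj(c,X):
    K,R,t=c;p=K@(R@np.asarray(X)+t);return p[:2]/p[2]
def ray(c,uv):
    K,R,t=c;d=R.T@np.linalg.solve(K,[uv[0],uv[1],1]);return -R.T@t,d/np.linalg.norm(d)
def tri(rs):
    A=0;b=0
    for o,d in rs:
        P=np.eye(3)-np.outer(d,d);A=A+P;b=b+P@o
    X=np.linalg.solve(A,b)
    return X,[np.linalg.norm((np.eye(3)-np.outer(d,d))@(X-o)) for o,d in rs]
def onz(c,uv,z):
    o,d=ray(c,uv);return o+d*(z-o[2])/d[2]
def lm(c,n):
    r=robot.landmark_of(c,n)
    return [(np.array(x['centre'])*[640,400],x['p']) for x in r]
E
python3 - <<'E'
from h import *
C={c:cam(snap(c)) for c in ['scene','side']}
for n in ['scale','left_hook','right_hook','needle_tip','centre_mark','knob_top','weight','weight_bail','pan','pan_bail','bench_block','loupe','wax_block','hex_key','brush']:
    L={c:lm(c,n) for c in C}
    s=n+' '+' '.join(f"{c}:{[(np.round(u,1).tolist(),round(p,2)) for u,p in L[c][:2]]}" for c in C)
    if all(L.values()):
        X,e=tri([ray(C[c],L[c][0][0]) for c in C]); s+=' X '+str(np.round(X,4))+str(np.round(e,4))
    print(s)
print(robot.get_obs()['time'])
E
```

```text
scale scene:[([347.1, 204.7], 0.85), ([352.4, 136.6], 0.59)] side:[([352.5, 321.5], 0.72)] X [ 0.5581 -0.1093 -0.0034][0.0018 0.0018]
left_hook scene:[([353.4, 137.5], 0.66), ([382.0, 213.1], 0.18)] side:[([334.0, 225.1], 0.82), ([352.5, 195.4], 0.68)] X [ 0.5264 -0.1071  0.2732][0.0145 0.0145]
right_hook scene:[([381.2, 142.5], 0.67)] side:[([336.2, 278.0], 0.78)] X [ 0.5164 -0.2274  0.2106][0.0009 0.0009]
needle_tip scene:[([351.9, 137.4], 0.83)] side:[([342.6, 211.9], 0.62), ([302.5, 298.1], 0.57)] X [ 0.5341 -0.0908  0.2883][0.0006 0.0006]
centre_mark scene:[([353.0, 135.5], 0.94)] side:[([340.1, 214.4], 0.83)] X [ 0.5319 -0.0988  0.2891][0.0049 0.0049]
knob_top scene:[([350.3, 122.3], 0.42)] side:[([354.3, 195.4], 0.64)] X [ 0.5552 -0.1025  0.3307][0.0029 0.0029]
weight scene:[([311.5, 290.4], 0.72)] side:[([290.7, 247.8], 0.78)] X [ 0.3874  0.253  -0.0087][0.0045 0.0045]
weight_bail scene:[([315.0, 260.2], 0.62)] side:[([289.8, 215.5], 0.54)] X [0.3868 0.2427 0.1119][0.0004 0.0004]
pan scene:[([383.2, 209.7], 0.91), ([383.7, 213.5], 0.7)] side:[([303.4, 335.1], 0.55)] X [ 0.4419 -0.1629  0.0043][0.0001 0.0001]
pan_bail scene:[([385.3, 182.9], 0.87), ([352.5, 137.3], 0.38)] side:[([302.3, 296.0], 0.89), ([302.5, 335.5], 0.18)] X [ 0.4437 -0.1631  0.1174][0.001 0.001]
bench_block scene:[([381.5, 214.1], 0.55)] side:[([302.7, 334.7], 0.76)] X [ 0.4393 -0.1505 -0.006 ][0.0001 0.0001]
loupe scene:[([347.8, 265.6], 0.45)] side:[([283.6, 271.1], 0.47)] X [ 0.3727  0.1111 -0.0042][0.0005 0.0005]
wax_block scene:[([386.3, 234.5], 0.65)] side:[([277.3, 311.9], 0.71), ([354.8, 320.2], 0.63)] X [ 0.3689 -0.0752 -0.0018][0.0033 0.0033]
hex_key scene:[([364.9, 249.4], 0.55)] side:[([282.6, 288.3], 0.46), ([292.8, 245.5], 0.19)] X [ 0.3762  0.024  -0.0017][0.0008 0.0008]
brush scene:[([258.4, 338.7], 0.64)] side:[([294.3, 210.8], 0.41)] X [0.379  0.478  0.0101][0.0036 0.0036]
1.75
```

Run:
```python
import cv2
a=cv2.imread('pics/scene0.png')[105:305,285:445]
cv2.imwrite('pics/z1.png',cv2.resize(a,None,fx=3,fy=3,interpolation=cv2.INTER_CUBIC)) if 0 else cv2.imwrite('pics/z1.png',cv2.resize(a[:130],None,fx=4.5,fy=4.5,interpolation=cv2.INTER_CUBIC))
a=cv2.imread('pics/side0.png')[170:390,250:410]
cv2.imwrite('pics/z2.png',cv2.resize(a,None,fx=2.7,fy=2.7,interpolation=cv2.INTER_CUBIC))
```

```text
(no output)
```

View pics/z1.png

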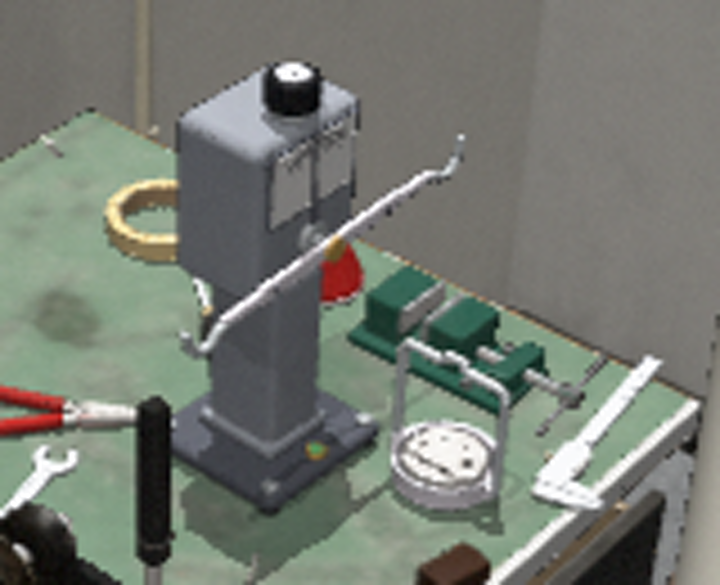

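View pics/z2.png

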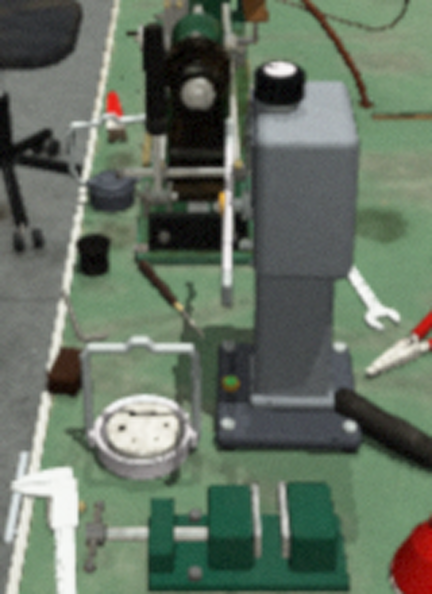

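Run:
```python
from h import *
C={c:cam(snap(c)) for c in ['scene','side']}
def T(a,b): 
    X,e=tri([ray(C['scene'],a),ray(C['side'],b)]);print(np.round(X,3),np.round(e,3))
z1=lambda u,v:(285+u/4.5,105+v/4.5)
z2=lambda u,v:(250+u/2.7,170+v/2.7)
T((319,195),z2(153,28))
T(z1(155,402),z2(153,28))
T(z1(158,560),z2(152,95))
# pan bail ends / kink
print('pan');T(z1(405,345),z2(86,348));T(z1(503,385),z2(194,347));T(z1(455,358),z2(140,342))
print('hook tip');T(z1(460,138),z2(227,300))
print('valley');T(z1(440,175),z2(227,298))
print(robot.get_obs()['time'])
a=cv2.imread('pics/scene0.png')[180:310,250:390]
cv2.imwrite('pics/z3.png',cv2.resize(a,None,fx=4.5,fy=4.5,interpolation=cv2.INTER_CUBIC))
a=cv2.imread('pics/side0.png')[160:290,250:390]
cv2.imwrite('pics/z4.png',cv2.resize(a,None,fx=4.5,fy=4.5,interpolation=cv2.INTER_CUBIC))
```

```text
[0.446 0.16  0.262] [0. 0.]
[0.446 0.158 0.263] [0. 0.]
[0.432 0.185 0.168] [0.011 0.011]
pan
[ 0.431 -0.147  0.118] [0.038 0.038]
[ 0.45  -0.177  0.1  ] [0.04 0.04]
[ 0.441 -0.162  0.114] [0.001 0.001]
hook tip
[ 0.513 -0.256  0.224] [0.002 0.002]
valley
[ 0.512 -0.23   0.206] [0. 0.]
1.85
```

View pics/z3.png

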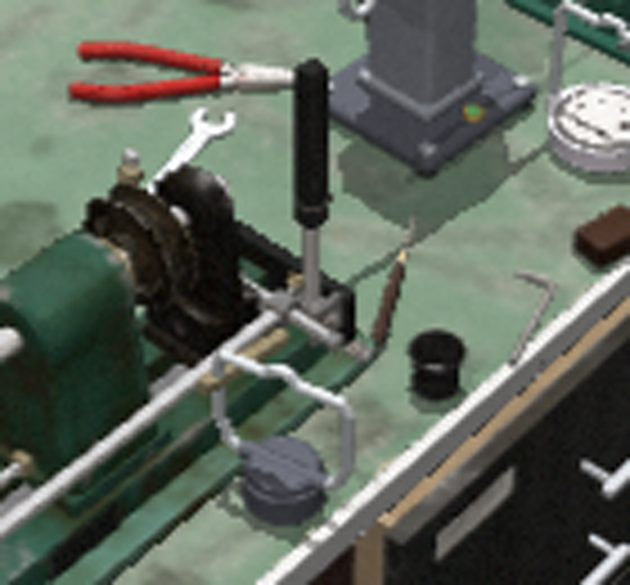

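View pics/z4.png

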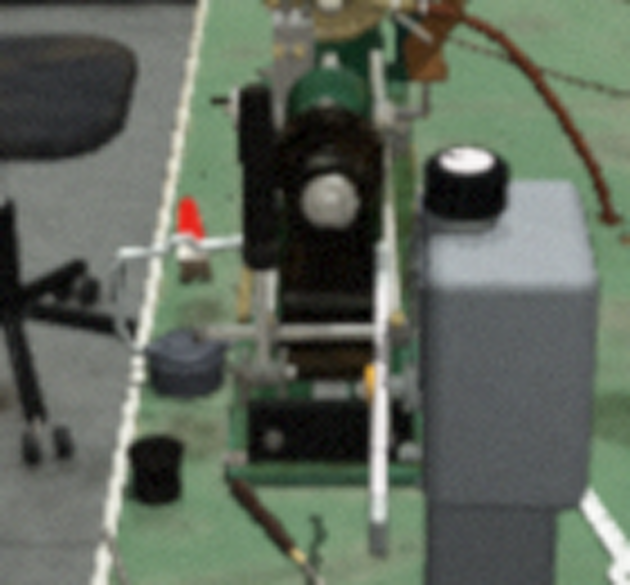

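carry_out --targets '[[[0, 0, 0, -1, 0, 0, 6.45], [0, 0, 0, -1, 0, 0, 6.45], [0, 4.2, 2.5, -0.2, 0, 0, 0], [0, 4.2, 2.5, -0.2, 0, 0, 0], [0, 4.2, 2.5, -0.2, 0, 0, 0], [0, 4.2, 2.5, -0.2, 0, 0, 0], [0, 4.2, 2.5, -0.2, 0, 0, 0], [0, 4.2, 2.5, -0.2, 0, 0, 0], [0, 4.2, 2.5, -0.2, 0, 0, 0], [0, 4.2, 2.5, -0.2, 0, 0, 0], [0, 4.2, 2.5, -0.2, 0, 0, 0], [0, 4.2, 2.5, 0, 0, 0, 0]]]'

```text
time: 3.05
tool_pos: [0.3902, -0.1875, 0.2781]
tool_rot: [[0.0, 1.0, 0.002], [1.0, -0.0, -0.0], [-0.0, 0.002, -1.0]]
ft_force: [1.6, 0.4, -0.5]
finger_gap: 0.0854
```

```bash
cat >> h.py <<'E'
def st():
    o=robot.get_obs();print('t',round(o['time'],2),'pos',np.round(o['tool_pos'],4),'tx',np.round(np.array(o['tool_rot'])[:,0],3),'tz',np.round(np.array(o['tool_rot'])[:,2],3),'F',np.round(o['ft_force'],1),'gap',round(float(o['finger_gap']),4));return o
def wr(fn=None):
    o=robot.get_obs();f=snap('wrist',fn);return cam(f,o)
E
python3 - <<'E'
from h import *
o=st();c=wr('w1.png')
st()
for n in ['pan_bail','pan','right_hook']:
    for u,p in lm('wrist',n)[:2]: print(n,u.round(1),round(p,2),onz(c,u,{'pan_bail':.115,'pan':0.0,'right_hook':.21}[n]).round(4))
E
```

```text
t 3.05 pos [ 0.3902 -0.1875  0.2781] tx [ 0.  1. -0.] tz [ 0.002 -0.    -1.   ] F [ 1.6  0.4 -0.5] gap 0.0854
t 3.1 pos [ 0.3936 -0.1833  0.278 ] tx [-0.006  1.     0.001] tz [ 0.004  0.001 -1.   ] F [ 1.1  2.3 -0.3] gap 0.0855
pan_bail [342.7 226.9] 0.75 [ 0.4424 -0.1578  0.115 ]
right_hook [264.1 345.9] 0.66 [ 0.5188 -0.2354  0.21  ]
```

View pics/w1.png

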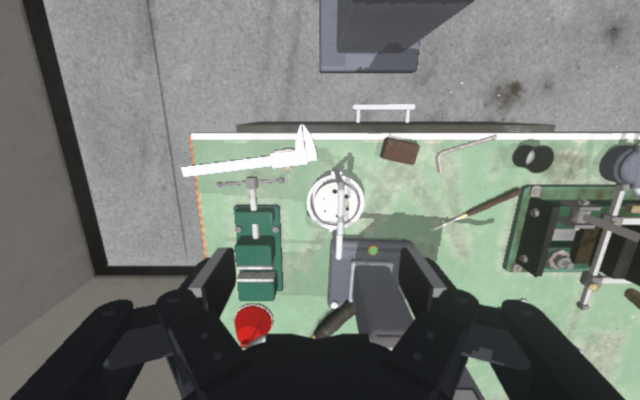

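Run:
```python
from h import *
o=st();c=wr('w2.png');st()
for n in ['pan_bail','pan','bench_block']:
    for u,p in lm('wrist',n)[:2]: print(n,u.round(1),round(p,2),onz(c,u,{'pan_bail':.115,'pan':0.0,'bench_block':.003}[n]).round(4))
a=cv2.imread('pics/w2.png')[150:280,260:420]
cv2.imwrite('pics/z5.png',cv2.resize(a,None,fx=4.5,fy=4.5,interpolation=cv2.INTER_CUBIC))
for x in (-.046,-.03,0,.03,.046):
  print(x,proj(c,[.442+x,-.160,.108]).round(1))
```

```text
t 3.25 pos [ 0.3899 -0.1883  0.2774] tx [-0.003  1.    -0.   ] tz [ 0. -0. -1.] F [-0.2 -0.9 -0. ] gap 0.0854
t 3.3 pos [ 0.3894 -0.1892  0.2773] tx [-0.001  1.    -0.   ] tz [-0. -0. -1.] F [-0.6  0.6  0.2] gap 0.0855
pan_bail [342.2 227.5] 0.91 [ 0.442 -0.159  0.115]
pan_bail [266.3 346.5] 0.26 [ 0.6124 -0.255   0.115 ]
pan [332.8 199.3] 0.92 [ 0.4435 -0.1636  0.    ]
pan [466.8 152.4] 0.39 [0.3712 0.0319 0.    ]
bench_block [334.1 199.5] 0.64 [ 0.4429 -0.1618  0.003 ]
-0.046 [341.9 187.1]
-0.03 [341.6 200.7]
0 [340.9 225.1]
0.03 [340.2 248.3]
0.046 [339.9 260.1]
```

View pics/z5.png

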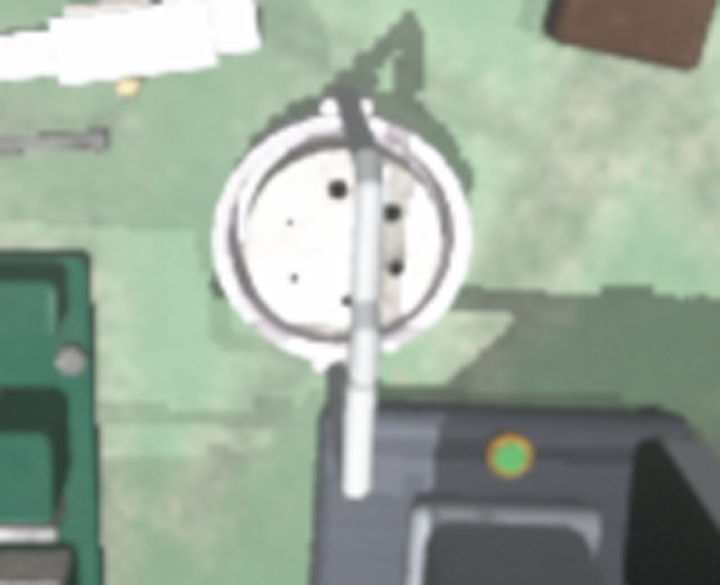

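carry_out --targets '[[[0.4, 1.5, 1.4, 3, 0, 0, 0], [0.5, 1.4, 1.3, 4, 0, 0, 0], [0.5, 0, 0, 4, 0, 0, 0], [0.5, 0, 0, 3, 0, 0, 0], [0.5, 0, 0, 2, 0, 0, 0], [0.5, 0, 0, 1.4, 0, 0, 0], [0.5, 0, 0, 0, 0, 0, 0], [0.5, 0, 0, 0, 0, 0, 0]]]' --force 80

```text
time: 4.25
tool_pos: [0.4165, -0.1613, 0.1036]
tool_rot: [[0.002, 1.0, -0.0], [1.0, -0.002, -0.0], [-0.0, -0.0, -1.0]]
ft_force: [-0.2, -0.3, -0.3]
finger_gap: 0.0427
```

Run:
```python
from h import *
o=st();c=wr('w3.png')
for x in (-.046,-.026,0,.046):
  print(x,proj(c,[.442+x,-.1605,.108]).round(1))
a=cv2.imread('pics/w3.png')
cv2.imwrite('pics/z6.png',a)
```

```text
t 4.25 pos [ 0.4165 -0.1613  0.1036] tx [ 0.002  1.    -0.   ] tz [-0. -0. -1.] F [-0.2 -0.3 -0.3] gap 0.0427
-0.046 [318.  222.8]
-0.026 [318.1 258.4]
0 [318.2 300.7]
0.046 [318.4 366.1]
```

View pics/z6.png

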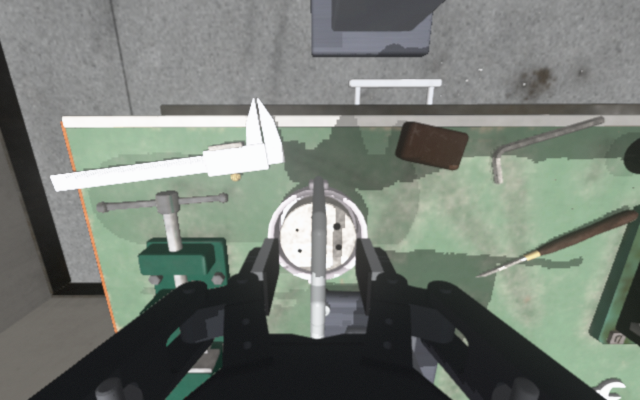

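carry_out --targets '[[[1, 0, 0, 0, 0, 0, 0], [1, 0, 0, 0, 0, 0, 0], [1, 0, 0, 0, 0, 0, 0], [1, 0, 0, 0, 0, 0, 0], [1, 0, 0, -0.5, 0, 0, 0], [1, 0, 0, -1, 0, 0, 0], [1, 0, 0, -1, 0, 0, 0], [1, 0, 0, 0, 0, 0, 0]]]' --force 80

```text
time: 5.1
tool_pos: [0.4176, -0.1603, 0.1298]
tool_rot: [[-0.0, 1.0, 0.003], [1.0, 0.0, -0.0], [-0.0, 0.003, -1.0]]
ft_force: [0.6, 0.3, -4.4]
finger_gap: 0.0047
```

Run:
```python
from h import *
o=st();c=wr('w4.png');snap('side','s4.png')
a=cv2.imread('pics/w4.png')[160:360,220:420]; b=cv2.imread('pics/s4.png')[220:360,230:370]
cv2.imwrite('pics/z7.png',np.hstack([cv2.resize(a,(400,400)),cv2.resize(b,(400,400))]))
```

```text
t 5.1 pos [ 0.4176 -0.1603  0.1298] tx [-0.  1. -0.] tz [ 0.003 -0.    -1.   ] F [ 0.6  0.3 -4.4] gap 0.0047
```

View pics/z7.png

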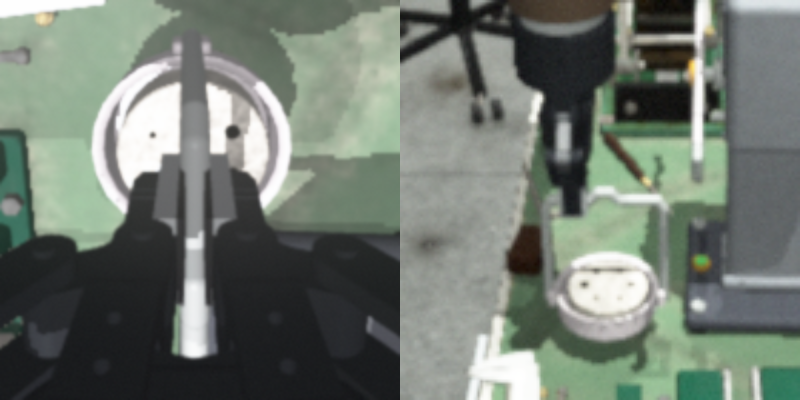

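Run:
```python
from h import *
C={c:cam(snap(c,c+'5.png')) for c in ['scene','side']}
def T(a,b): 
    X,e=tri([ray(C['scene'],a),ray(C['side'],b)]);print(np.round(X,4),np.round(e,4))
T((330.6,183.2),(334.2,225));T((330.6,183.2),(334.2,220))
for n in ['left_hook','right_hook','knob_top','centre_mark']:
  L={c:lm(c,n) for c in C}
  print(n,{c:[(u.round(1).tolist(),round(p,2)) for u,p in L[c][:3]] for c in C})
a=cv2.imread('pics/scene5.png')[105:235,310:410]
b=cv2.imread('pics/side5.png')[180:310,290:390]
cv2.imwrite('pics/z8.png',np.hstack([cv2.resize(a,(400,520),interpolation=cv2.INTER_CUBIC),cv2.resize(b,(400,520),interpolation=cv2.INTER_CUBIC)]))
```

```text
[0.5173 0.0288 0.1907] [0.0013 0.0013]
[0.5146 0.0363 0.1991] [0.0048 0.0048]
left_hook {'scene': [([328.9, 180.2], 0.74)], 'side': [([337.8, 226.6], 0.83)]}
right_hook {'scene': [([380.7, 141.6], 0.65)], 'side': [([333.6, 278.8], 0.76)]}
knob_top {'scene': [([379.6, 143.8], 0.71), ([388.4, 233.9], 0.27)], 'side': [([351.0, 193.7], 0.84)]}
centre_mark {'scene': [([354.3, 132.3], 0.61)], 'side': [([340.7, 216.6], 0.58), ([335.0, 223.7], 0.2)]}
```

View pics/z8.png

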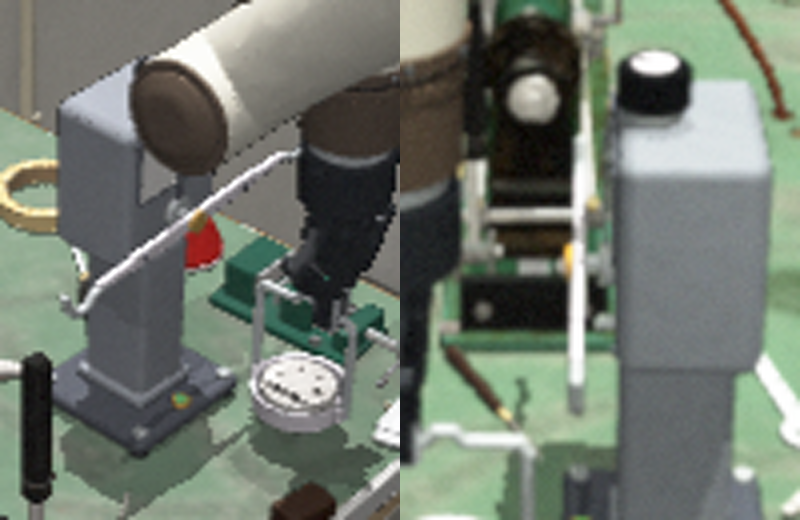

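carry_out --targets '[[[1, -0.3, 0, -0.5, 0, 0, 0], [1, -0.8, 0, -1, 0, 0, 0], [1, -1.3, 0, -1.4, 0, 0, 0], [1, -1.6, 0, -1.4, 0, 0, 0], [1, -1.8, 0, -1.4, 0, 0, 0], [1, -1.8, 0, -1.4, 0, 0, 0], [1, -1.8, 0, -1.2, 0, 0, 0], [1, -1.8, 0, -0.9, 0, 0, 0], [1, -1.6, 0.3, -0.5, 0, 0, 0], [1, -1.3, 0.7, -0.2, 0, 0, 0], [1, -0.7, 1.0, 0, 0, 0, 0], [1, -0.2, 1.2, 0, 0, 0, 0]]]'

```text
time: 6.9
tool_pos: [0.4487, -0.3113, 0.2276]
tool_rot: [[0.002, 1.0, 0.0], [1.0, -0.002, -0.0], [-0.0, 0.0, -1.0]]
ft_force: [0.6, 1.0, -4.6]
finger_gap: 0.0047
```

carry_out --targets '[[[1, 0, 1.2, 0, 0, 0, 0], [1, 0, 1.2, 0, 0, 0, 0], [1, 0, 0.9, 0, 0, 0, 0], [1, 0, 0.5, 0, 0, 0, 0], [1, 0, 0.2, 0, 0, 0, 0], [1, 0, 0, 0, 0, 0, 0], [1, 0, 0, 0, 0, 0, 0]]]'

```text
time: 7.6
tool_pos: [0.488, -0.3102, 0.2273]
tool_rot: [[0.0, 1.0, -0.0], [1.0, -0.0, 0.0], [0.0, -0.0, -1.0]]
ft_force: [-0.0, 1.6, -4.2]
finger_gap: 0.0047
```

Run:
```python
from h import *
o=st();c=wr('w6.png');C={k:cam(snap(k,k+'6.png')) for k in ['scene','side']}
C['wrist']=c
for n in ['right_hook','pan_bail']:
  L={k:lm(k,n) for k in C}
  print(n,{k:[(u.round(1).tolist(),round(p,2)) for u,p in L[k][:2]] for k in C})
a=cv2.imread('pics/w6.png')[160:400,220:460]; b=cv2.imread('pics/side6.png')[190:350,270:430]
d=cv2.imread('pics/scene6.png')[110:230,330:450]
cv2.imwrite('pics/z9.png',np.hstack([cv2.resize(x,(400,400),interpolation=cv2.INTER_CUBIC) for x in (b,d)]))
print(proj(C['side'],[.515,-.23,.207]),proj(C['scene'],[.515,-.23,.207]))
```

```text
t 7.6 pos [ 0.488  -0.3102  0.2273] tx [0. 1. 0.] tz [-0.  0. -1.] F [-0.   1.6 -4.2] gap 0.0047
right_hook {'scene': [([380.0, 143.7], 0.89), ([350.9, 121.5], 0.31)], 'side': [([334.4, 277.9], 0.62)], 'wrist': [([448.0, 283.3], 0.95)]}
pan_bail {'scene': [([397.6, 124.9], 0.51)], 'side': [([337.2, 290.6], 0.94)], 'wrist': [([318.6, 309.3], 0.88)]}
[335.89193454 280.0360009 ] [382.12886685 143.41152635]
```

View pics/z9.png

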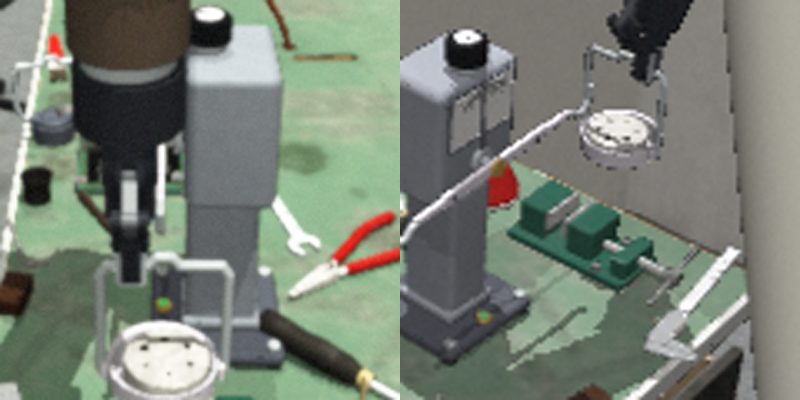

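View pics/w6.png

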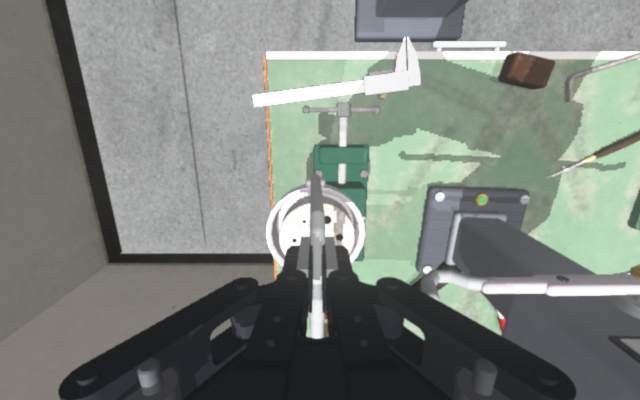

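Run:
```python
from h import *
o=st();c=wr('w7.png');C={k:cam(snap(k)) for k in ['scene','side']}
C['wrist']=c
P={'right_hook':dict(scene=(380,143.7),side=(334.4,277.9),wrist=(448,283.3)),'pan_bail':dict(scene=(397.6,124.9),side=(337.2,290.6),wrist=(318.6,309.3))}
for n,p in P.items():
  X,e=tri([ray(C[k],p[k]) for k in C]);print(n,X.round(4),np.round(e,4))
  X,e=tri([ray(C[k],p[k]) for k in ('side','wrist')]);print(n,X.round(4),np.round(e,4))
X0=o['tool_pos']+np.array([.0255,0,.0114]);print('kink pred',X0,{k:proj(C[k],X0).round(1).tolist() for k in C})
for y in (-.25,-.24,-.235,-.23,-.22,-.2,-.15): print(y,proj(c,[.515,y,.207]).round(1),proj(c,[.515,y,.225]).round(1))
a=cv2.imread('pics/w7.png')[240:320,400:640]
cv2.imwrite('pics/z10.png',cv2.resize(a,None,fx=3.3,fy=3.3,interpolation=cv2.INTER_CUBIC))
```

```text
t 8.05 pos [ 0.4884 -0.3104  0.2274] tx [ 0.  1. -0.] tz [ 0. -0. -1.] F [-0.8 -0.2 -4.3] gap 0.0043
right_hook [ 0.5165 -0.225   0.2082] [0.0029 0.0043 0.003 ]
right_hook [ 0.5129 -0.2316  0.2147] [0.0015 0.0015]
pan_bail [ 0.5137 -0.3098  0.2412] [0.0008 0.0012 0.0013]
pan_bail [ 0.5142 -0.309   0.24  ] [0.001 0.001]
kink pred [ 0.51385783 -0.310387    0.23876833] {'scene': [397.4, 125.6], 'side': [336.6, 292.1], 'wrist': [316.7, 309.1]}
-0.25 [411.7 277.1] [421.8 294.6]
-0.24 [427.4 277.1] [439.2 294.6]
-0.235 [435.2 277. ] [447.9 294.6]
-0.23 [443.1 277. ] [456.6 294.5]
-0.22 [458.8 277. ] [474.  294.5]
-0.2 [490.3 276.9] [508.9 294.4]
-0.15 [569.  276.8] [596.  294.3]
```

View pics/z10.png

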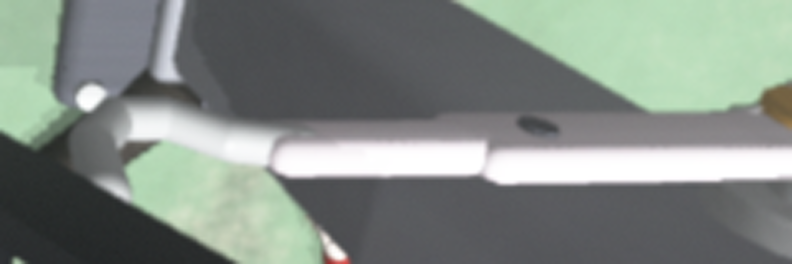

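carry_out --targets '[[[1, 0, 0, -0.5, 0, 0, 0], [1, 0.3, 0, 0, 0, 0, 0], [1, 0.7, 0, 0, 0, 0, 0], [1, 1, 0, 0, 0, 0, 0], [1, 1.2, 0, 0, 0, 0, 0], [1, 1.2, 0, 0, 0, 0, 0], [1, 1.2, 0, 0, 0, 0, 0], [1, 1.1, 0, 0, 0, 0, 0], [1, 0.8, 0, 0, 0, 0, 0], [1, 0.4, 0, 0, 0, 0, 0], [1, 0.1, 0, 0, 0, 0, 0], [1, 0, 0, 0, 0, 0, 0]]]'

```text
time: 9.4
tool_pos: [0.4886, -0.2304, 0.2324]
tool_rot: [[0.0, 1.0, 0.0], [1.0, -0.0, -0.0], [-0.0, 0.0, -1.0]]
ft_force: [-0.2, 0.2, -4.5]
finger_gap: 0.0047
```

Run:
```python
from h import *
o=st();c=wr('w8.png');snap('side','side8.png')
a=cv2.imread('pics/w8.png')[200:400,220:420]; b=cv2.imread('pics/side8.png')[190:350,270:430]
cv2.imwrite('pics/z11.png',np.hstack([cv2.resize(x,(400,400),interpolation=cv2.INTER_CUBIC) for x in (a,b)]))
```

```text
t 9.4 pos [ 0.4886 -0.2304  0.2324] tx [ 0.  1. -0.] tz [ 0. -0. -1.] F [-0.2  0.2 -4.5] gap 0.0047
```

View pics/z11.png

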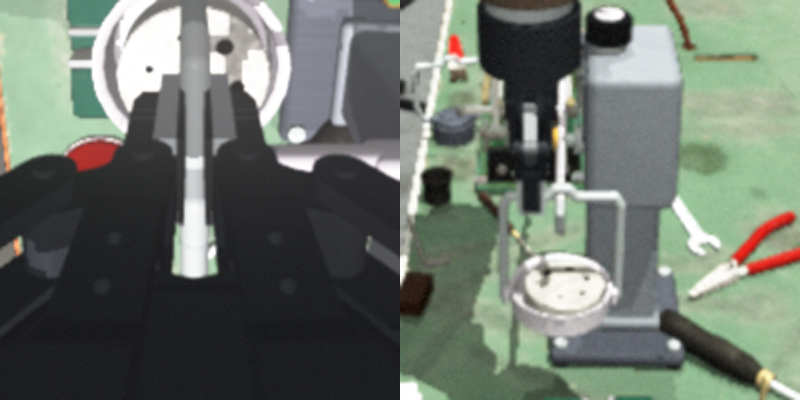

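carry_out --targets '[[[1, 0, 0, 0.5, 0, 0, 0], [1, 0, 0, 0.7, 0, 0, 0], [1, 0, 0, 0.7, 0, 0, 0], [1, 0, 0, 0.5, 0, 0, 0], [1, 0, 0, 0.4, 0, 0, 0], [1, 0, 0, 0.4, 0, 0, 0], [1, 0, 0, 0.4, 0, 0, 0]]]'

```text
time: 10.2
tool_pos: [0.4886, -0.2304, 0.1962]
tool_rot: [[0.0, 1.0, 0.0], [1.0, -0.0, -0.0], [-0.0, 0.0, -1.0]]
ft_force: [-0.2, 0.9, -3.6]
finger_gap: 0.0048
```

carry_out --targets '[[[1, 0, 0, 0.4, 0, 0, 0], [1, 0, 0, 0.4, 0, 0, 0], [1, 0, 0, 0.4, 0, 0, 0], [1, 0, 0, 0.4, 0, 0, 0], [1, 0, 0, 0, 0, 0, 0]]]'

```text
time: 10.7
tool_pos: [0.4892, -0.2308, 0.1829]
tool_rot: [[-0.001, 1.0, 0.003], [1.0, 0.001, -0.002], [-0.002, 0.003, -1.0]]
ft_force: [-4.3, 2.8, 9.2]
finger_gap: 0.0046
```

Run:
```python
from h import *
o=st();snap('side','side9.png');snap('scene','scene9.png')
b=cv2.imread('pics/side9.png')[190:350,270:430];a=cv2.imread('pics/scene9.png')[105:235,320:450]
cv2.imwrite('pics/z12.png',np.hstack([cv2.resize(x,(400,400),interpolation=cv2.INTER_CUBIC) for x in (a,b)]))
```

```text
t 10.7 pos [ 0.4892 -0.2308  0.1829] tx [-0.001  1.    -0.002] tz [ 0.003 -0.002 -1.   ] F [-4.3  2.8  9.2] gap 0.0046
```

View pics/z12.png

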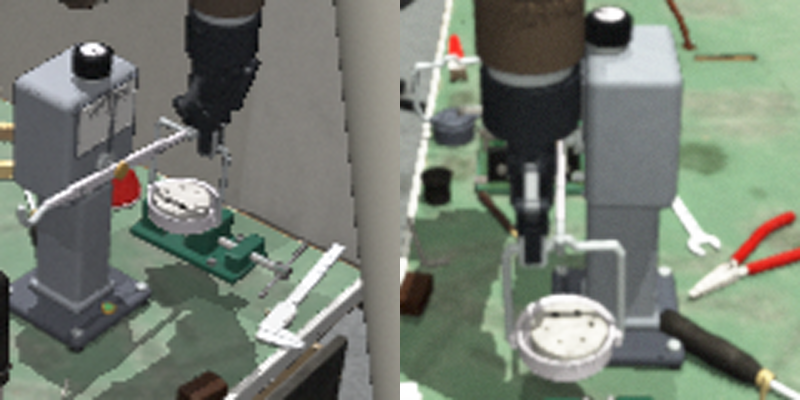

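carry_out --targets '[[[1, 0, 0, -0.15, 0, 0, 0], [1, 0, 0, 0, 0, 0, 0]]]'

```text
time: 11.0
tool_pos: [0.489, -0.2307, 0.1836]
tool_rot: [[-0.0, 1.0, 0.002], [1.0, 0.0, -0.001], [-0.001, 0.002, -1.0]]
ft_force: [-3.0, 1.5, 4.9]
finger_gap: 0.0051
```

carry_out --targets '[[[1, 0, 0, -0.12, 0, 0, 0], [1, 0, 0, 0, 0, 0, 0]]]'

```text
time: 11.2
tool_pos: [0.4889, -0.2306, 0.1838]
tool_rot: [[0.0, 1.0, 0.001], [1.0, -0.0, -0.001], [-0.001, 0.001, -1.0]]
ft_force: [-1.6, 1.5, 5.4]
finger_gap: 0.0047
```

carry_out --targets '[[[1, 0, 0, -0.12, 0, 0, 0], [1, 0, 0, -0.05, 0, 0, 0], [0.85, 0, 0, 0, 0, 0, 0], [0.75, 0, 0, 0, 0, 0, 0], [0.65, 0, 0, 0, 0, 0, 0]]]'

```text
time: 11.7
tool_pos: [0.4887, -0.2303, 0.1843]
tool_rot: [[0.0, 1.0, 0.0], [1.0, -0.0, 0.0], [0.0, 0.0, -1.0]]
ft_force: [0.5, 0.9, 0.3]
finger_gap: 0.0298
```

Run:
```python
from h import *
o=st();snap('side','side10.png');snap('scene','scene10.png')
b=cv2.imread('pics/side10.png')[190:350,270:430];a=cv2.imread('pics/scene10.png')[105:235,320:450]
cv2.imwrite('pics/z13.png',np.hstack([cv2.resize(x,(400,400),interpolation=cv2.INTER_CUBIC) for x in (a,b)]))
```

```text
t 11.7 pos [ 0.4887 -0.2303  0.1843] tx [0. 1. 0.] tz [ 0.  0. -1.] F [0.5 0.9 0.3] gap 0.0298
```

View pics/z13.png

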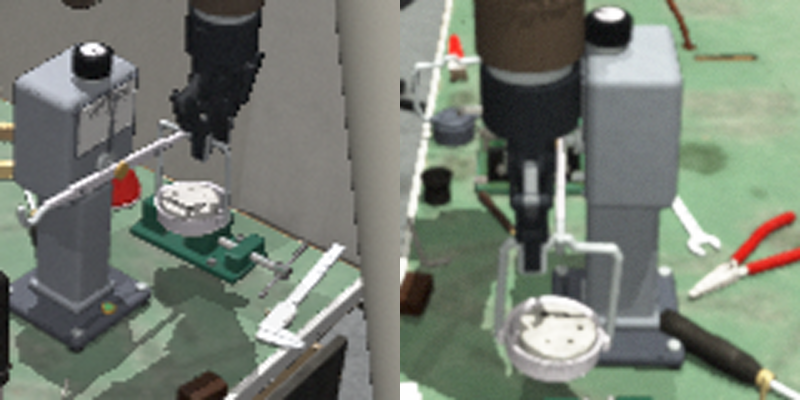

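carry_out --targets '[[[0.5, 0, 0, 0, 0, 0, 0], [0.5, 0, 0, -1, 0, 0, 0], [0.5, 0, 0, -2, 0, 0, 0], [0.5, 0, 0, -3, 0, 0, 0], [0.5, 0, -2, -3.5, 0, 0, 0], [0.5, 0, -3, -2, 0, 0, 0], [0.5, 1, -3, 0, 0, 0, 0]]]'

```text
time: 12.5
tool_pos: [0.4094, -0.2213, 0.3038]
tool_rot: [[0.001, 1.0, 0.007], [1.0, -0.001, -0.003], [-0.003, 0.007, -1.0]]
ft_force: [-0.8, 1.3, 0.4]
finger_gap: 0.0427
```

Run:
```python
from h import *
o=st();C={k:cam(snap(k,k+'11.png')) for k in('side','scene')}
b=cv2.imread('pics/side11.png')[190:350,270:430];a=cv2.imread('pics/scene11.png')[105:235,320:450]
cv2.imwrite('pics/z14.png',np.hstack([cv2.resize(x,(400,400),interpolation=cv2.INTER_CUBIC) for x in (a,b)]))
for n in ('pan_bail','right_hook','left_hook'):
  L={k:lm(k,n) for k in C}
  if all(L.values()): print(n,*[x.round(4) if i==0 else np.round(x,3) for i,x in enumerate(tri([ray(C[k],L[k][0][0]) for k in C]))])
```

```text
t 12.5 pos [ 0.4094 -0.2213  0.3038] tx [ 0.001  1.    -0.003] tz [ 0.007 -0.003 -1.   ] F [-0.8  1.3  0.4] gap 0.0427
pan_bail [ 0.5135 -0.232   0.1979] [0.001 0.001]
right_hook [ 0.5035 -0.111   0.3025] [0.064 0.064]
left_hook [0.5216 0.0306 0.2181] [0. 0.]
```

View pics/z14.png

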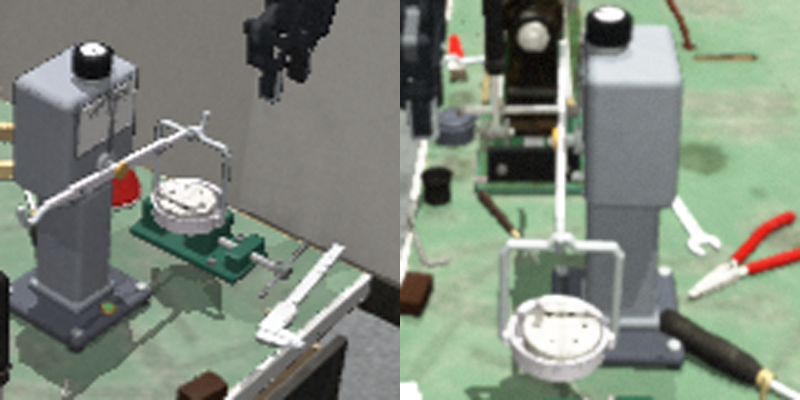

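carry_out --targets '[[[0.5, 3, -0.6, 0, 0, 0, 0], [0.5, 4.5, -0.6, 0, 0, 0, 0], [0.5, 4.5, -0.6, 0, 0, 0, 0], [0.5, 4.5, -0.6, 0, 0, 0, 0], [0.5, 4.5, -0.6, 0, 0, 0, 0], [0.5, 4.5, -0.6, 0, 0, 0, 0], [0.5, 4.5, -0.6, 0, 0, 0, 0], [0.5, 4.5, -0.6, 0, 0, 0, 0], [0.5, 4.5, -0.6, 0, 0, 0, 0], [0.5, 4.5, -0.6, 0, 0, 0, 0], [0.5, 1, 0, 0.5, 0, 0, 0], [0.5, 0, 0, 0.5, 0, 0, 0]]]'

```text
time: 14.1
tool_pos: [0.3487, 0.2264, 0.2888]
tool_rot: [[-0.002, 1.0, -0.001], [1.0, 0.002, -0.002], [-0.002, -0.001, -1.0]]
ft_force: [-0.0, 0.3, 0.2]
finger_gap: 0.0423
```

Run:
```python
from h import *
o=st();c=wr('w12.png')
for n in ['weight_bail','weight']:
    for u,p in lm('wrist',n)[:2]: print(n,u.round(1),round(p,2),onz(c,u,{'weight_bail':.115,'weight':0.0}[n]).round(4))
for x in (-.046,-.03,0,.03,.046):
  print(x,proj(c,[.387+x,.243,.108]).round(1))
```

```text
t 14.1 pos [0.3487 0.2264 0.2888] tx [-0.002  1.    -0.002] tz [-0.001 -0.002 -1.   ] F [-0.   0.3  0.2] gap 0.0423
weight_bail [344.2 212.5] 0.7 [0.3864 0.2583 0.115 ]
weight [335.7 191.1] 0.58 [0.3919 0.2557 0.    ]
-0.046 [331.5 173.2]
-0.03 [331.2 186.7]
0 [330.9 211. ]
0.03 [330.5 234. ]
0.046 [330.3 245.9]
```

View pics/w12.png

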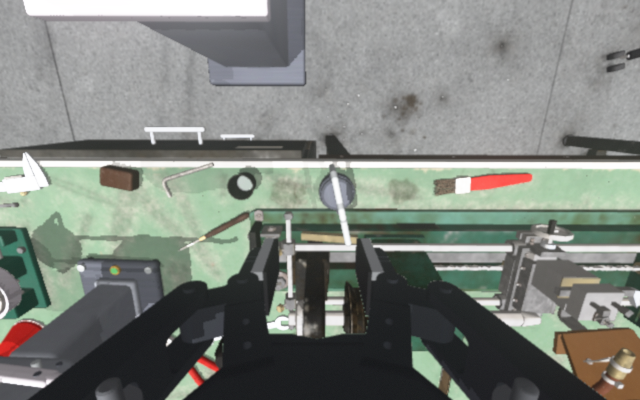

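Run:
```python
from h import *
o=st();c=wr('w13.png')
a=cv2.imread('pics/w13.png')[150:270,270:410]
cv2.imwrite('pics/z15.png',cv2.resize(a,None,fx=4.5,fy=4.5,interpolation=cv2.INTER_CUBIC))
```

```text
t 14.25 pos [0.3486 0.2236 0.289 ] tx [ 0.001  1.    -0.002] tz [-0.001 -0.002 -1.   ] F [-0.7  0.3  0.5] gap 0.0426
```

View pics/z15.png

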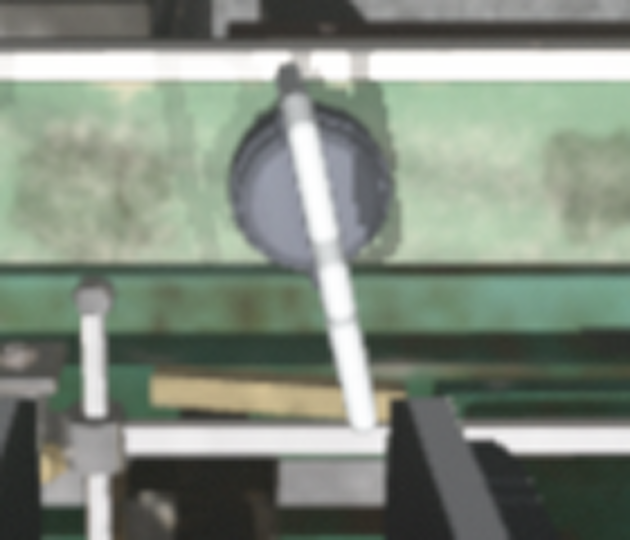

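Run:
```python
from h import *
o=st();c=wr()
A=onz(c,(335.6,173),.108);B=onz(c,(350.6,243.5),.108);print(A,B,(A+B)/2,np.degrees(np.arctan2(*(B-A)[[1,0]])),np.linalg.norm(B-A))
K=onz(c,(270+335/4.5,150+290/4.5),.115);print(K)
d=(B-A)/np.linalg.norm(B-A);m=(A+B)/2;g=m-.026*d;print('grip',g,'delta',g-o['tool_pos'])
```

```text
t 14.3 pos [0.3488 0.2235 0.2895] tx [ 0.002  1.    -0.001] tz [-0.    -0.001 -1.   ] F [-0.5  0.2  0. ] gap 0.0429
[0.3412693  0.24505907 0.108     ] [0.43051284 0.2651361  0.108     ] [0.38589107 0.25509759 0.108     ] 12.678691953465504 0.09147401304990394
[0.38948257 0.25579724 0.115     ]
grip [0.36052505 0.24939102 0.108     ] delta [ 0.01169695  0.02588836 -0.18147077]
```

Run:
```python
from h import *
o=st();c=wr();s=cam(snap('side'))
print(tri([ray(c,(291,215.6)),ray(s,(294.4,233.8))]))
```

```text
t 14.35 pos [0.3489 0.2235 0.2898] tx [ 0.002  1.    -0.   ] tz [ 0. -0. -1.] F [ 0.  -0.4 -0. ] gap 0.0427
(array([0.40372017, 0.1888769 , 0.07741987]), [np.float64(0.0011858332345774172), np.float64(0.0011858332345774923)])
```

carry_out --targets '[[[0.6, 1.3, 0.6, 2, 0, 0, 0], [0.6, 1.3, 0.6, 3, 0, 0, 0], [0.6, 0, 0, 3, 0, 0, -6.35], [0.6, 0, 0, 3, 0, 0, -6.35], [0.6, 0, 0, 3, 0, 0, 0], [0.6, 0, 0, 2.5, 0, 0, 0], [0.6, 0, 0, 1.6, 0, 0, 0], [0.6, 0, 0, 0.6, 0, 0, 0], [0.6, 0, 0, 0, 0, 0, 0], [0.6, 0, 0, 0, 0, 0, 0]]]' --force 80

```text
time: 15.45
tool_pos: [0.3613, 0.2511, 0.1036]
tool_rot: [[-0.219, 0.976, 0.001], [0.976, 0.219, 0.001], [0.001, 0.002, -1.0]]
ft_force: [0.1, 0.5, 0.7]
finger_gap: 0.0341
```

Run:
```python
from h import *
o=st();c=wr('w14.png')
a=cv2.imread('pics/w14.png')[160:360,200:440]
cv2.imwrite('pics/z16.png',cv2.resize(a,None,fx=3,fy=3,interpolation=cv2.INTER_CUBIC))
```

```text
t 15.45 pos [0.3613 0.2511 0.1036] tx [-0.219  0.976  0.001] tz [ 0.001  0.001 -1.   ] F [0.1 0.5 0.7] gap 0.0341
```

View pics/z16.png

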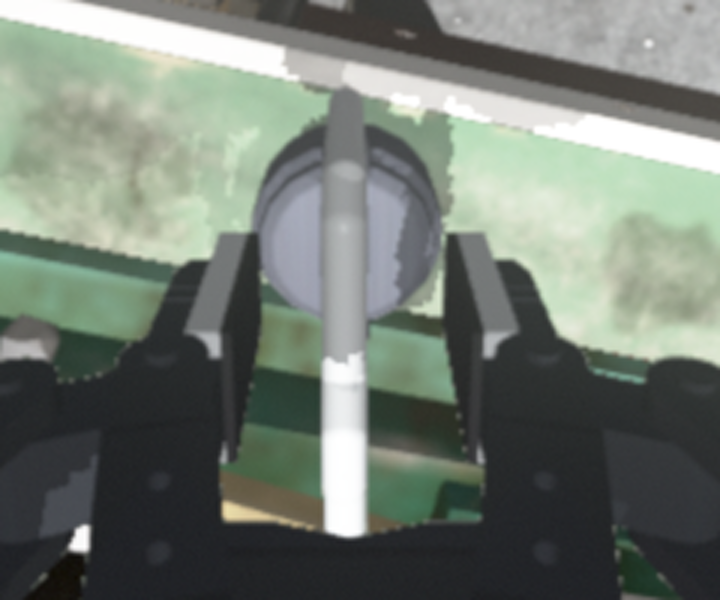

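carry_out --targets '[[[1, 0, 0, 0, 0, 0, 0], [1, 0, 0, 0, 0, 0, 0], [1, 0, 0, 0, 0, 0, 0], [1, 0, 0, -0.4, 0, 0, 0], [1, 0, 0, -1, 0, 0, 0], [1, 0, 0, -1.6, 0, 0, 0], [1, 0, 0, -2, 0, 0, 0], [1, 0, 0, -2, 0, 0, 0], [1, 0, 0, -2, 0, 0, 0], [1, 0, 0, -2, 0, 0, 3.2], [1, 0, 0, -1.8, 0, 0, 3.2], [1, 0, 0, -1.2, 0, 0, 3.2]]]' --force 80

```text
time: 16.7
tool_pos: [0.3603, 0.2506, 0.244]
tool_rot: [[-0.051, 0.999, 0.0], [0.999, 0.051, 0.001], [0.001, 0.0, -1.0]]
ft_force: [0.5, -0.1, -4.8]
finger_gap: 0.0048
```

carry_out --targets '[[[1, 0, -0.5, -0.6, 0, 0, 3.1], [1, 0, -0.9, 0, 0, 0, 0], [1, 0, -0.5, 0, 0, 0, 0], [1, 0, 0, 0, 0, 0, 0]]]'

```text
time: 17.1
tool_pos: [0.3404, 0.2498, 0.2481]
tool_rot: [[-0.001, 1.0, -0.001], [1.0, 0.001, -0.001], [-0.001, -0.001, -1.0]]
ft_force: [-0.2, -0.1, -4.0]
finger_gap: 0.0049
```

Run:
```python
from h import *
o=st();c=wr('w15.png');snap('side','side15.png');snap('scene','scene15.png')
b=cv2.imread('pics/side15.png')[150:310,230:390];a=cv2.imread('pics/scene15.png')[160:320,250:410]
cv2.imwrite('pics/z17.png',np.hstack([cv2.resize(x,(400,400),interpolation=cv2.INTER_CUBIC) for x in (a,b)]))
```

```text
t 17.1 pos [0.3404 0.2498 0.2481] tx [-0.001  1.    -0.001] tz [-0.001 -0.001 -1.   ] F [-0.2 -0.1 -4. ] gap 0.0049
```

View pics/z17.png

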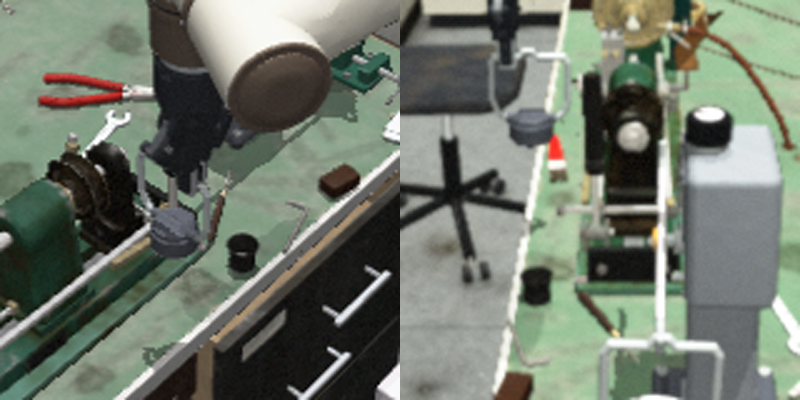

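View pics/w15.png

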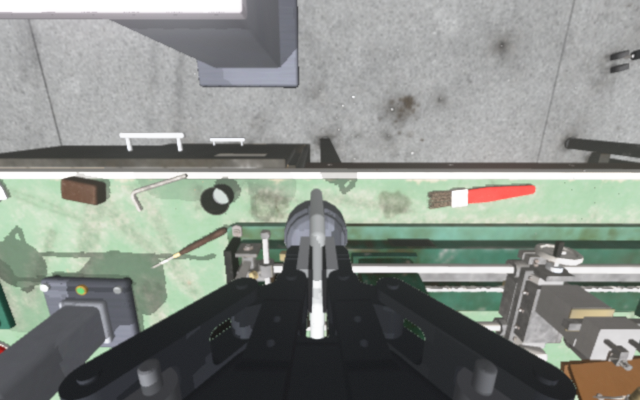

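carry_out --targets '[[[1, -0.4, 0, 0, 0, 0, 0], [1, -1, 0, 0, 0, 0, 0], [1, -1.6, 0, 0, 0, 0, 0], [1, -1.9, 0, 0, 0, 0, 0], [1, -2, 0, 0, 0, 0, 0], [1, -2, 0, 0, 0, 0, 0], [1, -1.9, 0, 0, 0, 0, 0], [1, -1.6, 0, 0, 0, 0, 0], [1, -1.1, 0.2, 0, 0, 0, 0], [1, -0.7, 0.6, 0, 0, 0, 0], [1, -0.3, 1.2, 0, 0, 0, 0], [1, 0, 1.8, 0, 0, 0, 0]]]'

```text
time: 18.45
tool_pos: [0.3799, 0.1045, 0.2489]
tool_rot: [[0.0, 1.0, 0.0], [1.0, -0.0, 0.0], [0.0, 0.0, -1.0]]
ft_force: [-0.2, -0.1, -3.5]
finger_gap: 0.0044
```

carry_out --targets '[[[1, 0, 2, 0, 0, 0, 0], [1, 0, 2, 0, 0, 0, 0], [1, 0, 2, 0, 0, 0, 0], [1, 0, 2, 0, 0, 0, 0], [1, 0, 1.7, 0, 0, 0, 0], [1, 0, 1.2, 0, 0, 0, 0], [1, 0, 0.6, 0, 0, 0, 0], [1, 0, 0.2, 0, 0, 0, 0], [1, 0, 0, 0, 0, 0, 0], [1, 0, 0, 0, 0, 0, 0]]]'

```text
time: 19.45
tool_pos: [0.496, 0.1053, 0.2488]
tool_rot: [[0.0, 1.0, -0.0], [1.0, -0.0, 0.0], [0.0, -0.0, -1.0]]
ft_force: [1.4, 0.3, -4.7]
finger_gap: 0.0045
```

Run:
```python
from h import *
o=st();c=wr('w16.png');C={k:cam(snap(k,k+'16.png')) for k in ['scene','side']}
C['wrist']=c
for n in ['left_hook','weight_bail']:
  L={k:lm(k,n) for k in C}
  print(n,{k:[(u.round(1).tolist(),round(p,2)) for u,p in L[k][:2]] for k in C})
  if all(L.values()): X,e=tri([ray(C[k],L[k][0][0]) for k in C]);print(X.round(4),np.round(e,4))
for y in (.01,.02,.03,.04,.05): print(y,proj(c,[.5165,y,.207]).round(1),proj(c,[.5165,y,.225]).round(1),proj(c,[.5165,y,.238]).round(1))
a=cv2.imread('pics/w16.png')[220:340,60:300]
cv2.imwrite('pics/z18.png',cv2.resize(a,None,fx=3.3,fy=3.3,interpolation=cv2.INTER_CUBIC))
b=cv2.imread('pics/side16.png')[150:310,250:410];a=cv2.imread('pics/scene16.png')[120:280,250:410]
cv2.imwrite('pics/z19.png',np.hstack([cv2.resize(x,(400,400),interpolation=cv2.INTER_CUBIC) for x in (a,b)]))
```

```text
t 19.45 pos [0.496  0.1053 0.2488] tx [0. 1. 0.] tz [-0.  0. -1.] F [ 1.4  0.3 -4.7] gap 0.0045
left_hook {'scene': [([329.5, 175.2], 0.75)], 'side': [([332.1, 216.0], 0.53)], 'wrist': [([197.4, 271.8], 0.89)]}
[0.5182 0.0282 0.2202] [0.0025 0.0057 0.0047]
weight_bail {'scene': [([312.6, 175.3], 0.75)], 'side': [([334.7, 191.9], 0.91), ([342.8, 214.9], 0.35)], 'wrist': [([316.4, 312.4], 0.62)]}
[0.5237 0.1022 0.2552] [0.002  0.0041 0.0042]
0.01 [181.2 252.8] [168.2 266.1] [157.1 277.5]
0.02 [195.4 252.8] [183.8 266.1] [173.9 277.5]
0.03 [209.6 252.7] [199.3 266.1] [190.6 277.4]
0.04 [223.9 252.7] [214.9 266.1] [207.3 277.4]
0.05 [238.1 252.7] [230.5 266. ] [224.1 277.4]
```

View pics/z18.png

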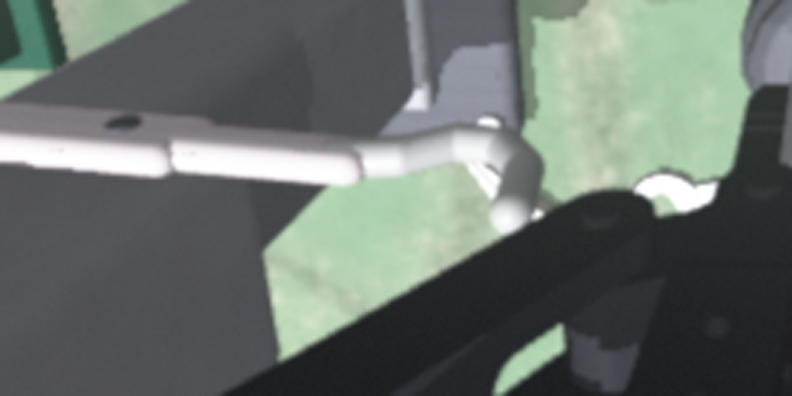

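View pics/z19.png

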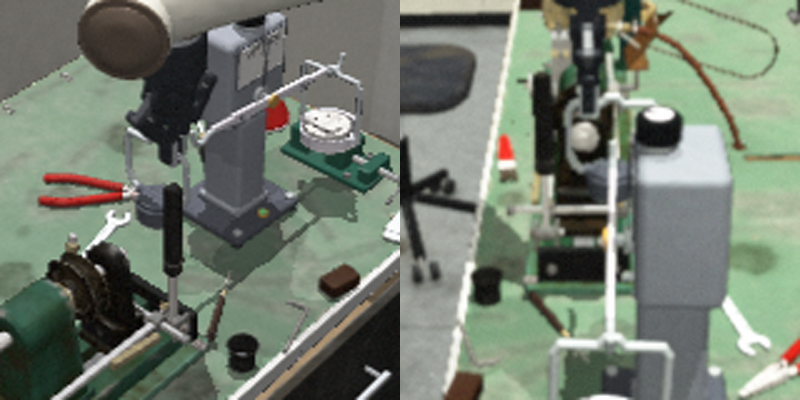

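Run:
```python
from h import *
s=cam(snap('side'));o=robot.get_obs()
for x in (.512,.516,.520,.524): print(x,proj(s,[x,.03,.226]).round(1),proj(s,[x,-.1,.21]).round(1),proj(s,[x,-.23,.2]).round(1),proj(s,[x,.1053,.26]).round(1))
a=cv2.imread('pics/side16.png')[180:300,290:390]
cv2.imwrite('pics/z20.png',cv2.resize(a,None,fx=5,fy=5,interpolation=cv2.INTER_CUBIC))
```

```text
0.512 [331.7 212.7] [332.9 244.8] [334.4 283. ] [331.1 188.5]
0.516 [333.3 212.7] [334.6 244.8] [336.4 283. ] [332.6 188.5]
0.52 [334.8 212.7] [336.4 244.8] [338.4 282.9] [334.1 188.5]
0.524 [336.4 212.7] [338.2 244.8] [340.4 282.9] [335.6 188.5]
```

View pics/z20.png

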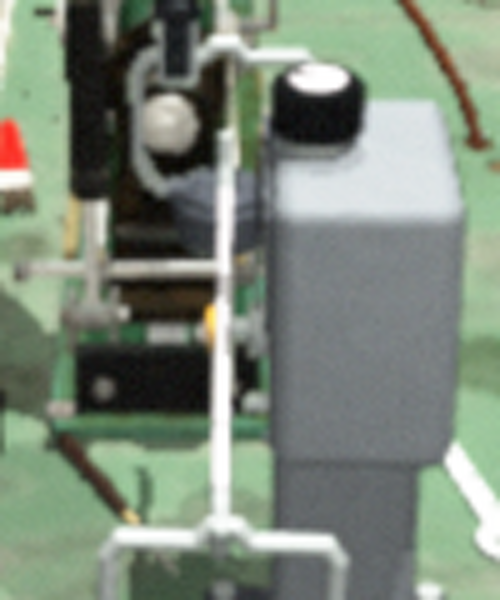

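carry_out --targets '[[[1, 0, 0, -0.4, 0, 0, 0], [1, -0.3, 0, 0, 0, 0, 0], [1, -0.7, 0, 0, 0, 0, 0], [1, -1, 0, 0, 0, 0, 0], [1, -1.1, 0, 0, 0, 0, 0], [1, -1.1, 0, 0, 0, 0, 0], [1, -1.1, 0, 0, 0, 0, 0], [1, -1, 0, 0, 0, 0, 0], [1, -0.8, 0, 0, 0, 0, 0], [1, -0.4, 0, 0, 0, 0, 0], [1, -0.1, 0, 0, 0, 0, 0], [1, 0, 0, 0, 0, 0, 0]]]'

```text
time: 21.15
tool_pos: [0.4966, 0.0293, 0.2527]
tool_rot: [[0.0, 1.0, 0.0], [1.0, -0.0, 0.0], [0.0, 0.0, -1.0]]
ft_force: [-0.5, -0.6, -4.6]
finger_gap: 0.0048
```

Run:
```python
from h import *
o=st();snap('side','side17.png');snap('scene','scene17.png')
b=cv2.imread('pics/side17.png')[170:290,290:410];a=cv2.imread('pics/scene17.png')[120:240,280:400]
cv2.imwrite('pics/z21.png',np.hstack([cv2.resize(x,(400,400),interpolation=cv2.INTER_CUBIC) for x in (a,b)]))
```

```text
t 21.15 pos [0.4966 0.0293 0.2527] tx [0. 1. 0.] tz [ 0.  0. -1.] F [-0.5 -0.6 -4.6] gap 0.0048
```

View pics/z21.png

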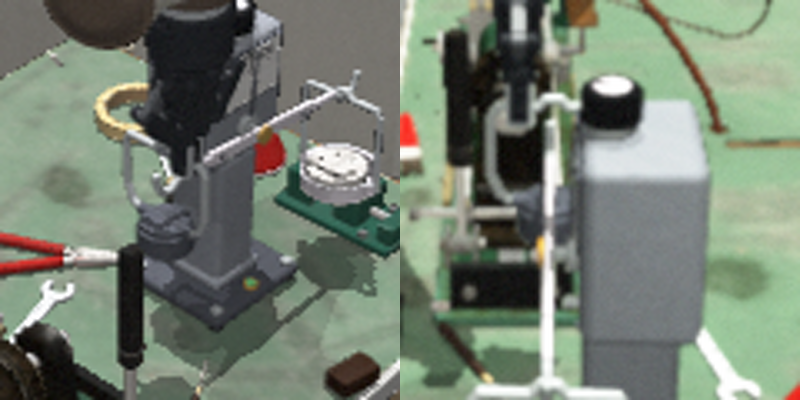

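carry_out --targets '[[[1, 0, 0, 0.5, 0, 0, 0], [1, 0, 0, 0.8, 0, 0, 0], [1, 0, 0, 0.8, 0, 0, 0], [1, 0, 0, 0.7, 0, 0, 0], [1, 0, 0, 0.5, 0, 0, 0], [1, 0, 0, 0.4, 0, 0, 0], [1, 0, 0, 0.4, 0, 0, 0]]]'

```text
time: 21.95
tool_pos: [0.4967, 0.0294, 0.2114]
tool_rot: [[0.0, 1.0, 0.0], [1.0, -0.0, -0.0], [-0.0, 0.0, -1.0]]
ft_force: [0.6, -0.6, -4.1]
finger_gap: 0.0047
```

carry_out --targets '[[[1, 0, 0, 0.4, 0, 0, 0], [1, 0, 0, 0.4, 0, 0, 0], [1, 0, 0, 0.4, 0, 0, 0], [1, 0, 0, 0.3, 0, 0, 0], [1, 0, 0, 0.3, 0, 0, 0]]]'

```text
time: 22.45
tool_pos: [0.4965, 0.0292, 0.1938]
tool_rot: [[0.0, 1.0, 0.0], [1.0, -0.0, -0.0], [-0.0, 0.0, -1.0]]
ft_force: [-2.9, -0.1, 1.2]
finger_gap: 0.0048
```

Run:
```python
from h import *
o=st();snap('side','side18.png');snap('scene','scene18.png')
b=cv2.imread('pics/side18.png')[170:290,290:410];a=cv2.imread('pics/scene18.png')[120:240,280:400]
cv2.imwrite('pics/z22.png',np.hstack([cv2.resize(x,(400,400),interpolation=cv2.INTER_CUBIC) for x in (a,b)]))
```

```text
t 22.45 pos [0.4965 0.0292 0.1938] tx [ 0.  1. -0.] tz [ 0. -0. -1.] F [-2.9 -0.1  1.2] gap 0.0048
```

View pics/z22.png

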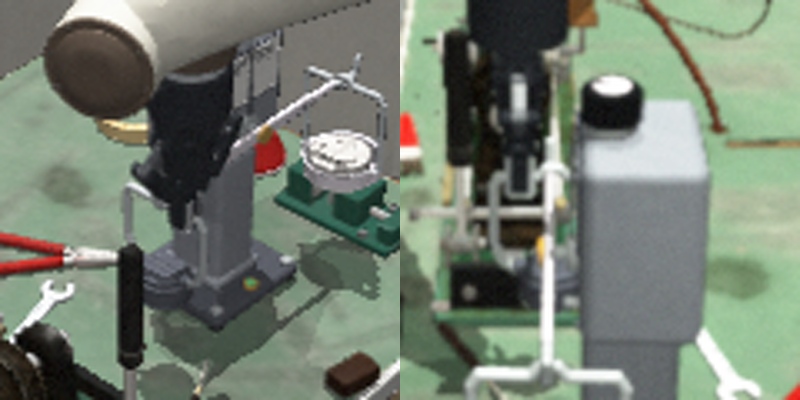

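carry_out --targets '[[[1, 0, 0, 0.15, 0, 0, 0], [1, 0, 0, 0, 0, 0, 0]]]'

```text
time: 22.75
tool_pos: [0.4965, 0.0294, 0.1921]
tool_rot: [[0.0, 1.0, -0.0], [1.0, -0.0, -0.0], [-0.0, -0.0, -1.0]]
ft_force: [-2.7, -0.1, -1.1]
finger_gap: 0.0047
```

carry_out --targets '[[[1, 0, 0, -0.25, 0, 0, 0], [1, 0, 0, 0, 0, 0, 0]]]'

```text
time: 22.95
tool_pos: [0.4966, 0.0295, 0.1951]
tool_rot: [[0.0, 1.0, 0.0], [1.0, -0.0, 0.0], [0.0, 0.0, -1.0]]
ft_force: [-2.3, -0.8, -0.9]
finger_gap: 0.0049
```

carry_out --targets '[[[1, 0, 0, 0.3, 0, 0, 0], [1, 0, 0, 0.3, 0, 0, 0], [1, 0, 0, 0.3, 0, 0, 0], [1, 0, 0, 0.2, 0, 0, 0], [1, 0, 0, 0, 0, 0, 0]]]'

```text
time: 23.45
tool_pos: [0.4965, 0.0291, 0.1833]
tool_rot: [[0.001, 1.0, -0.001], [1.0, -0.001, -0.001], [-0.001, -0.001, -1.0]]
ft_force: [-2.1, -2.2, 0.4]
finger_gap: 0.0045
```

Run:
```python
from h import *
o=st();snap('side','side19.png');snap('scene','scene19.png')
b=cv2.imread('pics/side19.png')[170:290,290:410];a=cv2.imread('pics/scene19.png')[120:240,280:400]
cv2.imwrite('pics/z23.png',np.hstack([cv2.resize(x,(400,400),interpolation=cv2.INTER_CUBIC) for x in (a,b)]))
```

```text
t 23.45 pos [0.4965 0.0291 0.1833] tx [ 0.001  1.    -0.001] tz [-0.001 -0.001 -1.   ] F [-2.1 -2.2  0.4] gap 0.0045
```

View pics/z23.png

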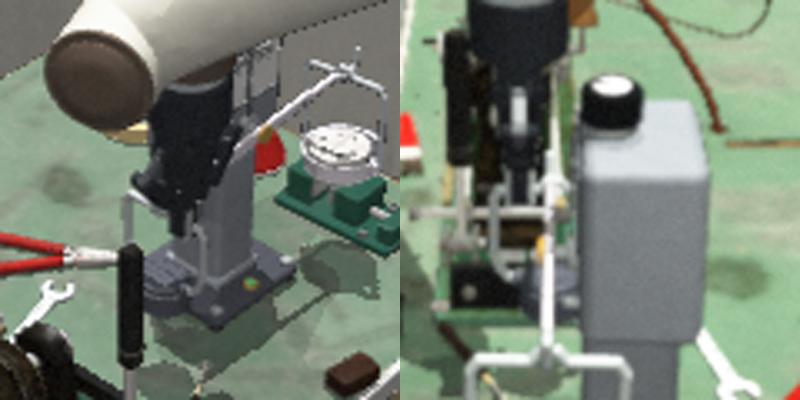

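carry_out --targets '[[[1, 0, -0.15, 0, 0, 0, 0], [1, 0, -0.15, 0, 0, 0, 0], [1, 0, 0, 0, 0, 0, 0]]]'

```text
time: 23.85
tool_pos: [0.4951, 0.0296, 0.1847]
tool_rot: [[-0.0, 1.0, 0.004], [1.0, 0.0, 0.001], [0.001, 0.004, -1.0]]
ft_force: [3.3, -3.2, 0.9]
finger_gap: 0.0049
```

carry_out --targets '[[[1, 0, 0.12, 0, 0, 0, 0], [1, 0, 0, 0, 0, 0, 0], [0.85, 0, 0, 0, 0, 0, 0], [0.75, 0, 0, 0, 0, 0, 0], [0.65, 0, 0, 0, 0, 0, 0], [0.6, 0, 0, 0, 0, 0, 0]]]'

```text
time: 24.45
tool_pos: [0.4946, 0.0296, 0.1835]
tool_rot: [[0.0, 1.0, -0.0], [1.0, -0.0, 0.0], [0.0, -0.0, -1.0]]
ft_force: [-0.5, 0.1, -0.8]
finger_gap: 0.0346
```

Run:
```python
from h import *
o=st();c=wr('w20.png');snap('side','side20.png');snap('scene','scene20.png')
b=cv2.imread('pics/side20.png')[170:290,290:410];a=cv2.imread('pics/w20.png')[160:380,210:430]
cv2.imwrite('pics/z24.png',np.hstack([cv2.resize(x,(400,400),interpolation=cv2.INTER_CUBIC) for x in (a,b)]))
```

```text
t 24.45 pos [0.4946 0.0296 0.1835] tx [0. 1. 0.] tz [-0.  0. -1.] F [-0.5  0.1 -0.8] gap 0.0346
```

View pics/z24.png

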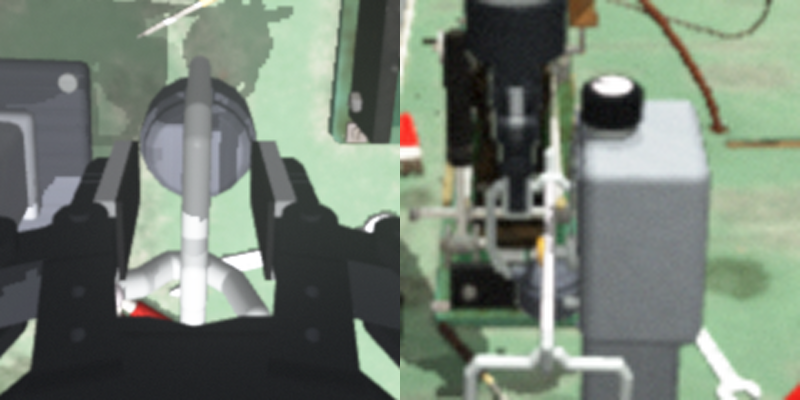

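carry_out --targets '[[[0.6, 0, 0, -0.6, 0, 0, 0], [0.6, 0, 0, -1.5, 0, 0, 0], [0.6, 0, 0, -2.5, 0, 0, 0], [0.5, 0, 0, -3.5, 0, 0, 0], [0.5, 0, -2, -4, 0, 0, 0], [0.5, 0, -2, -4, 0, 0, 0], [0.5, 0, -2, -4, 0, 0, 0], [0.5, -2, 0, -2, 0, 0, 0], [0.5, -3, 0, 0, 0, 0, 0]]]'

```text
time: 25.5
tool_pos: [0.4353, -0.0204, 0.4094]
tool_rot: [[-0.003, 1.0, 0.009], [1.0, 0.003, 0.002], [0.002, 0.009, -1.0]]
ft_force: [0.8, -0.2, -0.8]
finger_gap: 0.0424
```

Run:
```python
from h import *
o=st();c=wr('w21.png');C={k:cam(snap(k,k+'21.png')) for k in('side','scene')};C['wrist']=c
for n in ('pan_bail','right_hook','weight_bail','left_hook','needle_tip','centre_mark','knob_top'):
  L={k:[(u.round(1).tolist(),round(p,2)) for u,p in lm(k,n)[:1]] for k in C};print(n,L)
  r=[ray(C[k],L[k][0][0]) for k in C if L[k] and L[k][0][1]>.5]
  if len(r)>1: X,e=tri(r);print('   ',X.round(4),np.round(e,4))
b=cv2.imread('pics/side21.png')[170:330,270:430];a=cv2.imread('pics/scene21.png')[105:235,300:430]
cv2.imwrite('pics/z25.png',np.hstack([cv2.resize(x,(400,400),interpolation=cv2.INTER_CUBIC) for x in (a,b)]))
```

```text
t 25.5 pos [ 0.4353 -0.0204  0.4094] tx [-0.003  1.     0.002] tz [ 0.009  0.002 -1.   ] F [ 0.8 -0.2 -0.8] gap 0.0424
pan_bail {'side': [([333.3, 272.9], 0.87)], 'scene': [([382.7, 138.7], 0.54)], 'wrist': [([288.9, 113.3], 0.72)]}
    [ 0.4465 -0.1209  0.2252] [0.0906 0.0692 0.1084]
right_hook {'side': [([335.4, 278.8], 0.73)], 'scene': [([381.5, 144.2], 0.85)], 'wrist': [([149.4, 234.1], 0.65)]}
    [ 0.5144 -0.2316  0.2091] [0.0017 0.006  0.0058]
weight_bail {'side': [([278.9, 312.8], 0.59)], 'scene': [([330.1, 182.5], 0.78)], 'wrist': [([290.4, 111.7], 0.73)]}
    [ 0.4341 -0.0662  0.089 ] [0.0926 0.1438 0.0717]
left_hook {'side': [([334.8, 222.6], 0.75)], 'scene': [([330.0, 180.2], 0.66)], 'wrist': [([355.3, 237.3], 0.61)]}
    [0.5207 0.0296 0.1999] [0.0018 0.0022 0.0036]
needle_tip {'side': [([344.3, 212.5], 0.64)], 'scene': [([354.1, 139.1], 0.56)], 'wrist': []}
    [ 0.5332 -0.0941  0.2851] [0.0049 0.0049]
centre_mark {'side': [([338.3, 213.1], 0.82)], 'scene': [([357.6, 133.6], 0.88)], 'wrist': [([237.7, 279.3], 0.85)]}
    [ 0.5251 -0.1046  0.2954] [0.0033 0.0037 0.0036]
knob_top {'side': [([336.4, 264.7], 0.5)], 'scene': [([350.4, 120.7], 0.51)], 'wrist': [([224.4, 331.0], 0.52)]}
    [ 0.5552 -0.1057  0.3332] [0.0007 0.0007]
```

View pics/z25.png

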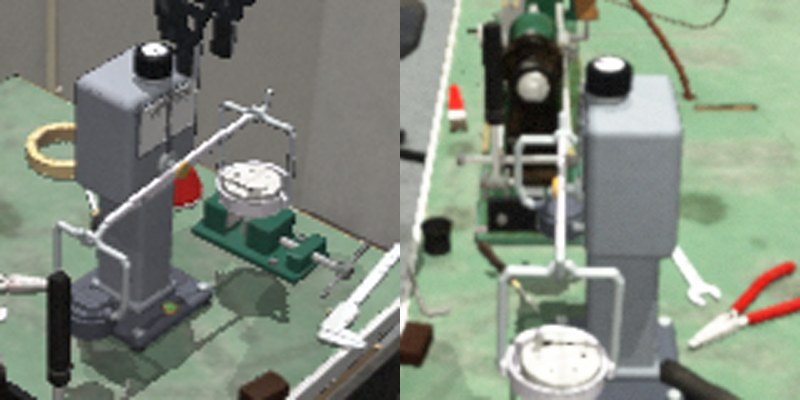

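View pics/w21.png

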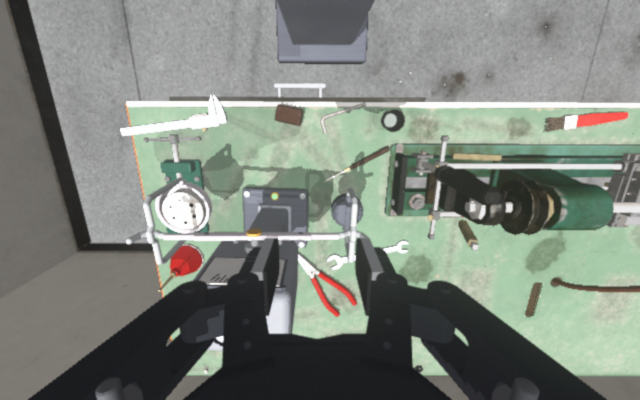

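Run:
```python
from h import *
C={k:cam(snap(k)) for k in('side','scene')}
for a,b in (((362,52),(466,207)),((375,14),(437,118))): print(tri([ray(C['scene'],a),ray(C['side'],b)]))
o=st();print(np.round(o['qpos'],3))
```

```text
(array([ 0.70568982, -0.35112316,  0.42583352]), [np.float64(0.002998853932423458), np.float64(0.0029988539324233084)])
(array([ 0.65405238, -0.34232531,  0.56233005]), [np.float64(0.008214243277777795), np.float64(0.008214243277778062)])
t 26.8 pos [ 0.4348 -0.0206  0.4047] tx [0. 1. 0.] tz [ 0.  0. -1.] F [ 0.5 -0.5 -0.6] gap 0.043
[ 0.329 -0.028 -0.101 -0.    -1.498 -1.9  ]
```

carry_out --targets '[[[0.3, -2, 1.5, 0, 0, 0, 0], [0.3, -3, 2, 0, 0, 0, 0], [0.3, -2.5, 2, 0, 0, 0, 0], [0.3, -0.9, 1, 0, 0, 0, 0], [0.3, 0, 0, 0, 0, 0, 0], [0.3, 0, 0, 0, 0, 0, 0]]]'

```text
time: 27.4
tool_pos: [0.4995, -0.1044, 0.4045]
tool_rot: [[0.001, 1.0, -0.001], [1.0, -0.001, 0.0], [0.0, -0.001, -1.0]]
ft_force: [-0.9, -0.3, 1.0]
finger_gap: 0.06
```

Run:
```python
from h import *
o=st();c=wr('w22.png')
for n in ('needle_tip','centre_mark','knob_top'):
  for u,p in lm('wrist',n)[:2]: print(n,u.round(1),round(p,2),onz(c,u,.29 if n!='knob_top' else .333).round(4))
```

```text
t 27.4 pos [ 0.4995 -0.1044  0.4045] tx [0.001 1.    0.   ] tz [-0.001  0.    -1.   ] F [-0.9 -0.3  1. ] gap 0.06
needle_tip [325.4 225.7] 0.68 [ 0.5296 -0.0962  0.29  ]
centre_mark [319.8 227.1] 0.74 [ 0.531  -0.1015  0.29  ]
knob_top [316.2 276.6] 0.78 [ 0.5581 -0.105   0.333 ]
knob_top [390.8  83.7] 0.5 [ 0.407  -0.0533  0.333 ]
```

View pics/w22.png

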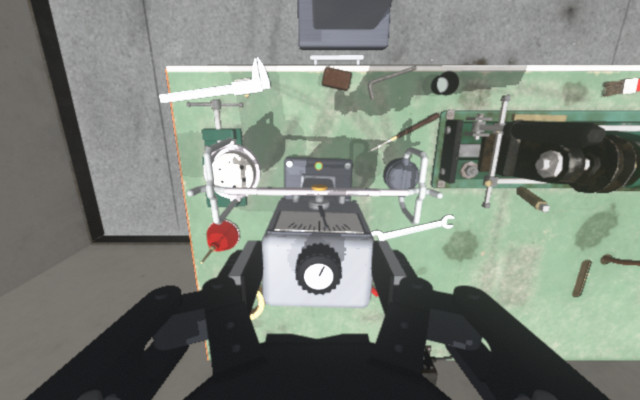

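Run:
```python
import cv2
a=cv2.imread('pics/w22.png')[180:310,250:390]
cv2.imwrite('pics/z26.png',cv2.resize(a,None,fx=5.5,fy=4.5,interpolation=cv2.INTER_CUBIC))
```

```text
(no output)
```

View pics/z26.png

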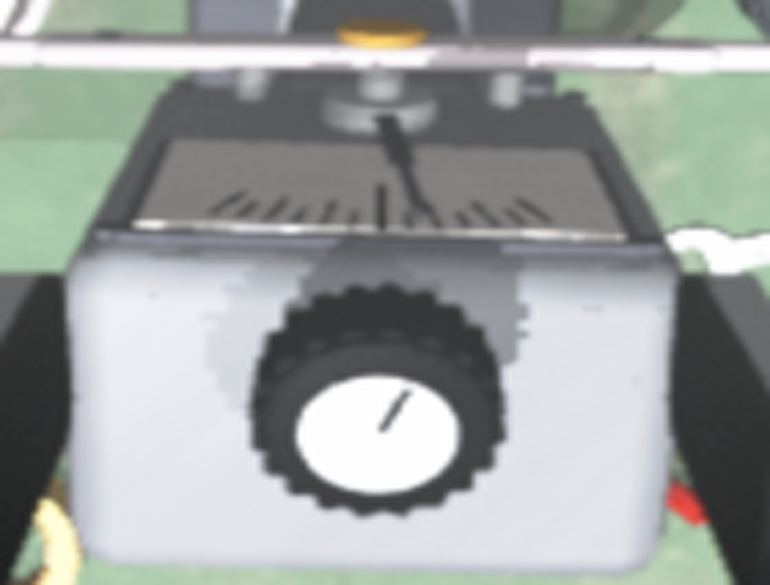

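carry_out --targets '[[[0.25, 0.1, 2, 0, 0, 0, 0], [0.25, 0, 2.5, 0, 0, 0, 0], [0.25, 0, 1.3, 0.5, 0, 0, 0], [0.25, 0, 0, 1, 0, 0, 8.5], [0.25, 0, 0, 1, 0, 0, 8.5], [0.25, 0, 0, 1, 0, 0, 8.5], [0.25, 0, 0, 0.5, 0, 0, 8.5], [0.25, 0, 0, 0, 0, 0, 0], [0.25, 0, 0, 0, 0, 0, 0]]]'

```text
time: 28.5
tool_pos: [0.5575, -0.1035, 0.3649]
tool_rot: [[0.557, 0.831, 0.0], [0.831, -0.557, -0.0], [-0.0, 0.0, -1.0]]
ft_force: [0.5, 0.5, -0.4]
finger_gap: 0.0642
```

Run:
```python
from h import *
o=st();c=wr('w23.png')
for n in ('needle_tip','centre_mark','knob_top'):
  for u,p in lm('wrist',n)[:2]: print(n,u.round(1),round(p,2),onz(c,u,.29 if n!='knob_top' else .333).round(4))
a=cv2.imread('pics/w23.png')[150:400,180:460]
cv2.imwrite('pics/z27.png',cv2.resize(a,None,fx=2.4,fy=2.4,interpolation=cv2.INTER_CUBIC))
print(proj(c,o['tool_pos']),proj(c,[o['tool_pos'][0],o['tool_pos'][1],.333]))
```

```text
t 28.5 pos [ 0.5575 -0.1035  0.3649] tx [ 0.557  0.831 -0.   ] tz [ 0. -0. -1.] F [ 0.5  0.5 -0.4] gap 0.0642
centre_mark [297.6 182.4] 0.58 [ 0.531  -0.1025  0.29  ]
knob_top [314.9 234.1] 0.87 [ 0.5586 -0.1047  0.333 ]
[315.24452175 255.79256871] [315.52450215 231.87590216]
```

View pics/z27.png

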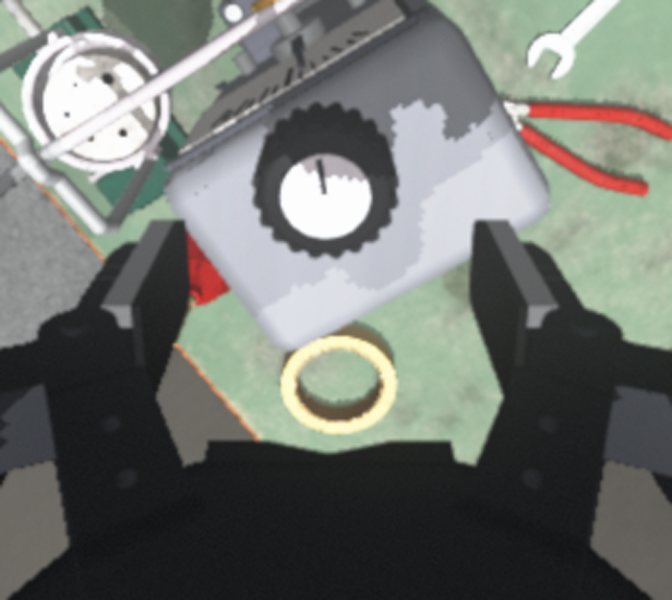

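carry_out --targets '[[[0.35, 0, 0, 2, 0, 0, 0], [0.35, 0, 0, 2, 0, 0, 0], [0.35, 0, 0, 1, 0, 0, 0], [0.35, 0, 0, 0.2, 0, 0, 0], [1, 0, 0, 0, 0, 0, 0], [1, 0, 0, 0, 0, 0, 0], [1, 0, 0, 0, 0, 0, 0], [1, 0, 0, 0, 0, 0, 0]]]' --force 100

```text
time: 29.5
tool_pos: [0.5575, -0.1046, 0.3142]
tool_rot: [[0.56, 0.829, 0.001], [0.829, -0.56, -0.002], [-0.001, 0.002, -1.0]]
ft_force: [-3.8, -4.9, 4.6]
finger_gap: 0.0355
```

Run:
```python
from h import *
o=st();print(np.round(o['moment'],2));c=wr('w24.png')
a=cv2.imread('pics/w24.png')[120:370,180:460]
cv2.imwrite('pics/z28.png',cv2.resize(a,None,fx=2.4,fy=2.4,interpolation=cv2.INTER_CUBIC))
```

```text
t 29.5 pos [ 0.5575 -0.1046  0.3142] tx [ 0.56   0.829 -0.001] tz [ 0.001 -0.002 -1.   ] F [-3.8 -4.9  4.6] gap 0.0355
[-1.26  0.97  0.02]
```

View pics/z28.png

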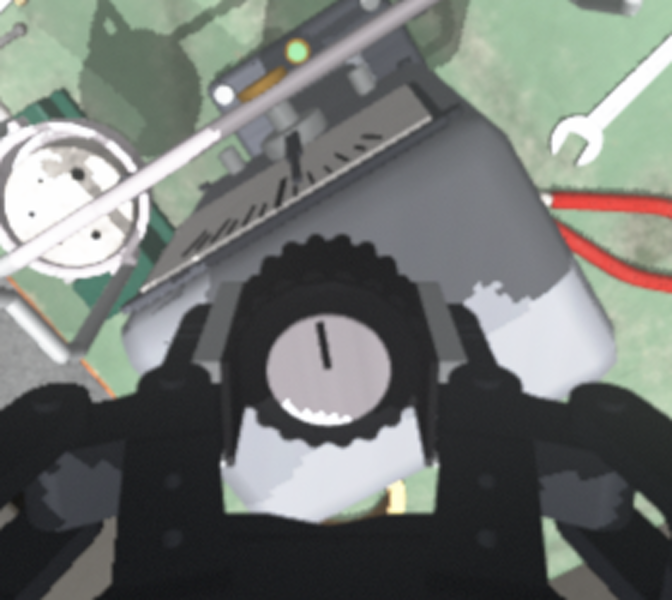

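carry_out --targets '[[[1, 0, 0, 0, 0, 0, -5], [1, 0, 0, 0, 0, 0, -7], [1, 0, 0, 0, 0, 0, -7], [1, 0, 0, 0, 0, 0, -7], [1, 0, 0, 0, 0, 0, -7], [1, 0, 0, 0, 0, 0, -7], [1, 0, 0, 0, 0, 0, -7], [1, 0, 0, 0, 0, 0, -7], [1, 0, 0, 0, 0, 0, -7], [1, 0, 0, 0, 0, 0, -5], [1, 0, 0, 0, 0, 0, 0], [1, 0, 0, 0, 0, 0, 0]]]'

```text
time: 30.75
tool_pos: [0.5575, -0.1021, 0.3141]
tool_rot: [[-0.53, 0.848, 0.001], [0.848, 0.53, 0.003], [0.002, 0.002, -1.0]]
ft_force: [-4.8, 3.7, 6.0]
finger_gap: 0.0352
```

Run:
```python
from h import *
o=st();print(np.round(o['moment'],2));c=wr('w25.png')
a=cv2.imread('pics/w25.png')[120:370,180:460]
cv2.imwrite('pics/z29.png',cv2.resize(a,None,fx=2.4,fy=2.4,interpolation=cv2.INTER_CUBIC))
```

```text
t 30.75 pos [ 0.5575 -0.1021  0.3141] tx [-0.53   0.848  0.002] tz [ 0.001  0.003 -1.   ] F [-4.8  3.7  6. ] gap 0.0352
[ 1.17  1.36 -0.04]
```

View pics/z29.png

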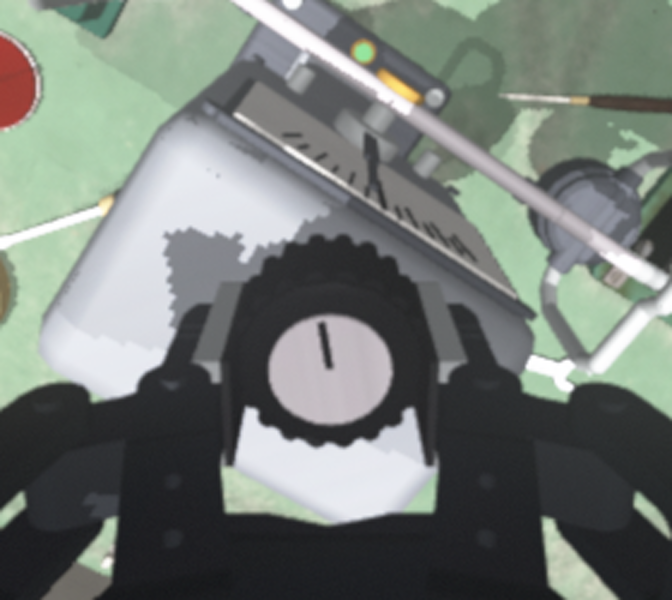

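```bash
cat >> h.py <<'E'
def dial(fn,src,c,cy=-.1035,cx=.527,yaw=-.025):
    # rectify the dial plane (viewed from robot): columns +y left ; 8 px/mm
    s=8;W=88;H=56
    pts=[];dst=[]
    for (y,z) in ((.044,.300),(-.044,.300),(-.044,.244),(.044,.244)):
        pts.append(proj(c,[cx-np.sin(yaw)*y,cy+np.cos(yaw)*y,z]));dst.append([(.044-y)*1000*s,(.300-z)*1000*s])
    M=cv2.getPerspectiveTransform(np.float32(pts),np.float32(dst))
    im=cv2.warpPerspective(cv2.imread('pics/'+src),M,(W*s,H*s),flags=cv2.INTER_CUBIC)
    cv2.imwrite('pics/'+fn,im)
E
python3 - <<'E'
from h import *
o=st();c=wr('w26.png');dial('d26.png','w26.png',c)
a=cv2.imread('pics/w26.png')[150:250,260:400]
a=cv2.resize(a,None,fx=5.5,fy=5.5,interpolation=cv2.INTER_CUBIC);cv2.imwrite('pics/z30.png',a)
E
```

```text
t 30.8 pos [ 0.5575 -0.1021  0.3141] tx [-0.53   0.848  0.001] tz [ 0.001  0.003 -1.   ] F [-4.6  4.2  6.3] gap 0.0351
```

View pics/z30.png

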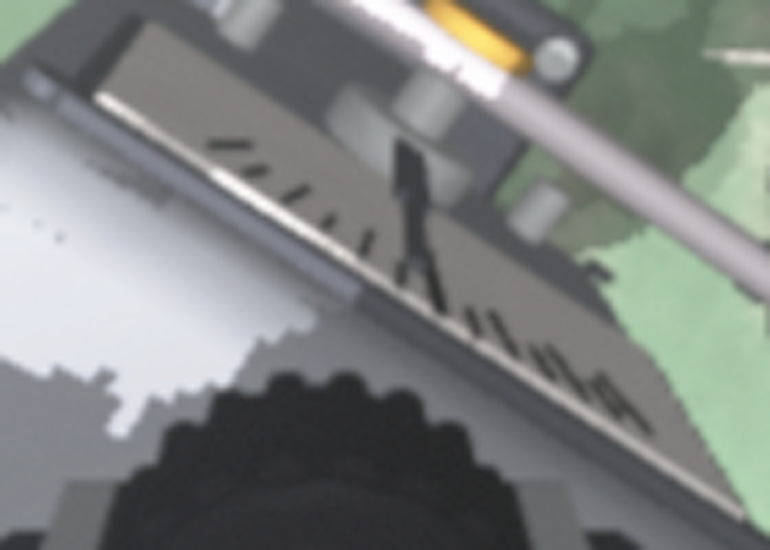

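View pics/d26.png

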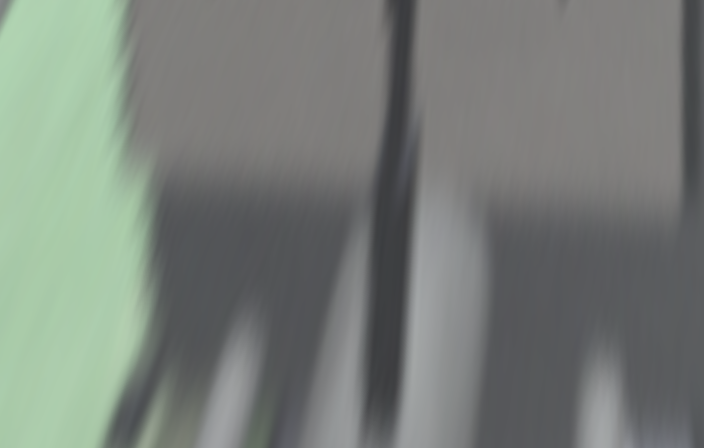

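```bash
sed -i 's/cx=.527/cx=.5345/; s/\.300/.312/g' h.py
python3 - <<'E'
from h import *
o=robot.get_obs();c=wr('w26b.png');dial('d26b.png','w26b.png',c)
o2=dict(tool_rot=[[0.001,1,0],[1,-0.001,0],[0,0,-1]],tool_pos=[.4995,-.1044,.4045])
f=robot.grab_frame('wrist');dial('d22.png','w22.png',cam(f,{k:np.array(v) for k,v in o2.items()}))
cv2.imwrite('pics/d.png',cv2.resize(np.vstack([cv2.imread('pics/d26b.png')[:280],cv2.imread('pics/d22.png')[:280]]),(704,560)))
E
```

```text
(no output)
```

View pics/d.png

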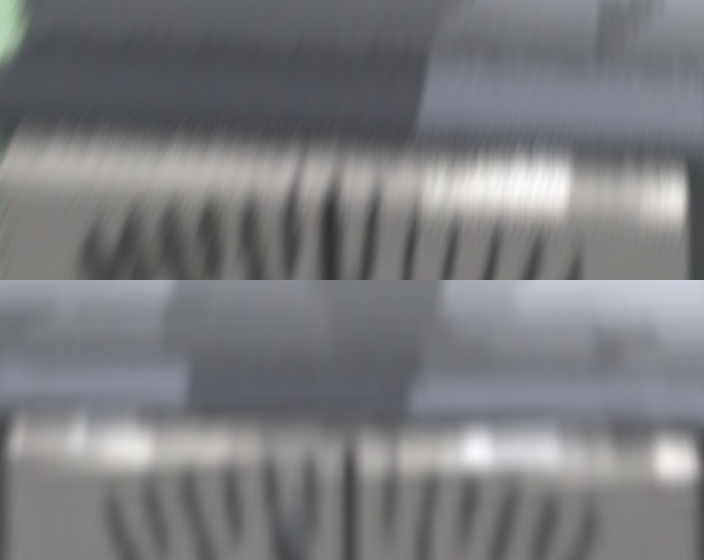

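View pics/d26b.png

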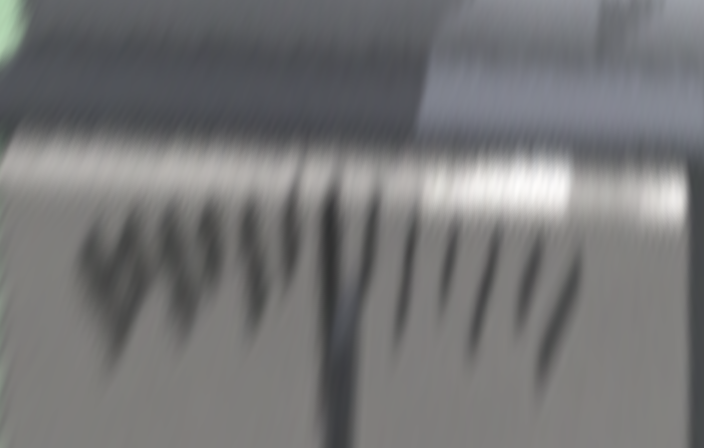

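View pics/d22.png

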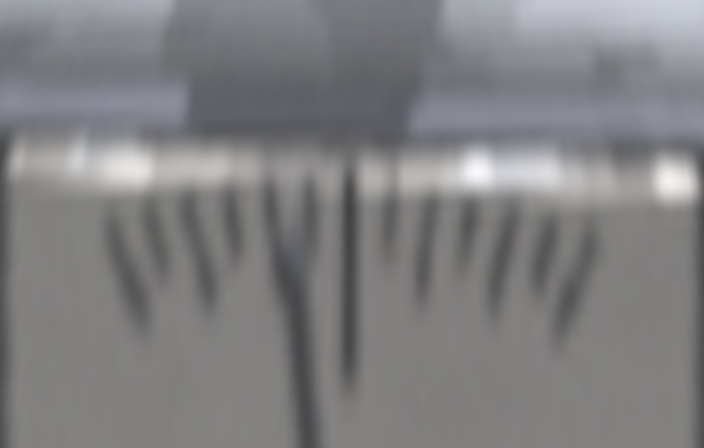

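carry_out --targets '[[[1, 0, 0, 0, 0, 0, -5], [1, 0, 0, 0, 0, 0, -4], [1, 0, 0, 0, 0, 0, 0], [1, 0, 0, 0, 0, 0, 0], [1, 0, 0, 0, 0, 0, 0]]]'

```text
time: 31.45
tool_pos: [0.5573, -0.1019, 0.3141]
tool_rot: [[-0.656, 0.754, 0.001], [0.754, 0.656, 0.003], [0.002, 0.003, -1.0]]
ft_force: [-5.6, 4.5, 7.0]
finger_gap: 0.0357
```

Run:
```python
from h import *
o=st();c=wr('w27.png');dial('d27.png','w27.png',c)
print(-c[1].T@c[2])
```

```text
t 31.45 pos [ 0.5573 -0.1019  0.3141] tx [-0.656  0.754  0.002] tz [ 0.001  0.003 -1.   ] F [-5.6  4.5  7. ] gap 0.0357
[ 0.50254043 -0.15078462  0.44928761]
```

View pics/d27.png

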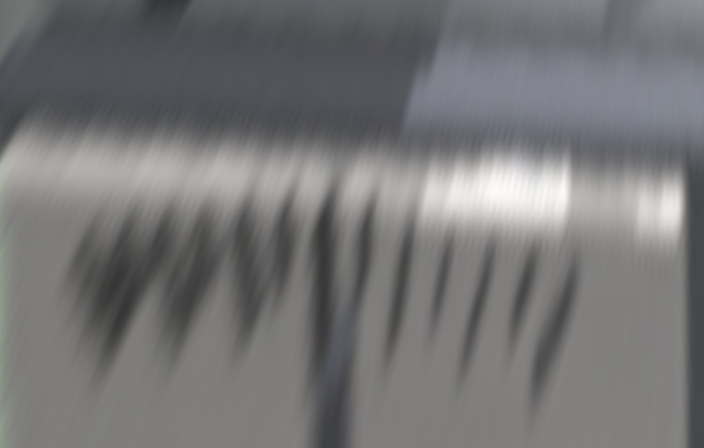

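View pics/w27.png

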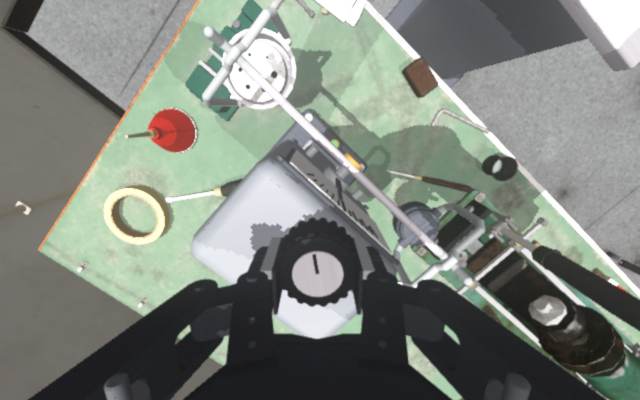

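Run:
```python
from h import *
C={k:cam(snap(k,k+'27.png')) for k in('side','scene')}
for n in ('right_hook','left_hook','pan_bail','weight_bail'):
  L={k:[(u.round(1).tolist(),round(p,2)) for u,p in lm(k,n)[:1]] for k in C};print(n,L)
  r=[ray(C[k],L[k][0][0]) for k in C if L[k]]
  if len(r)>1: X,e=tri(r);print('   ',X.round(4),np.round(e,4))
b=cv2.imread('pics/side27.png')[170:330,270:430];a=cv2.imread('pics/scene27.png')[105:235,300:430]
cv2.imwrite('pics/z31.png',np.hstack([cv2.resize(x,(400,400),interpolation=cv2.INTER_CUBIC) for x in (a,b)]))
```

```text
right_hook {'side': [([332.1, 282.8], 0.89)], 'scene': [([379.1, 147.3], 0.58)]}
    [ 0.5123 -0.2185  0.1952] [0.0052 0.0052]
left_hook {'side': [([336.2, 216.8], 0.87)], 'scene': [([329.7, 174.2], 0.69)]}
    [0.5236 0.0241 0.2176] [0.0004 0.0004]
pan_bail {'side': [([334.3, 287.4], 0.77)], 'scene': [([330.5, 178.0], 0.65)]}
    [ 0.5538 -0.0737  0.1024] [0.0447 0.0447]
weight_bail {'side': [([331.2, 220.4], 0.62)], 'scene': [([363.9, 249.1], 0.64)]}
    [0.4224 0.1096 0.1162] [0.0992 0.0992]
```

View pics/z31.png

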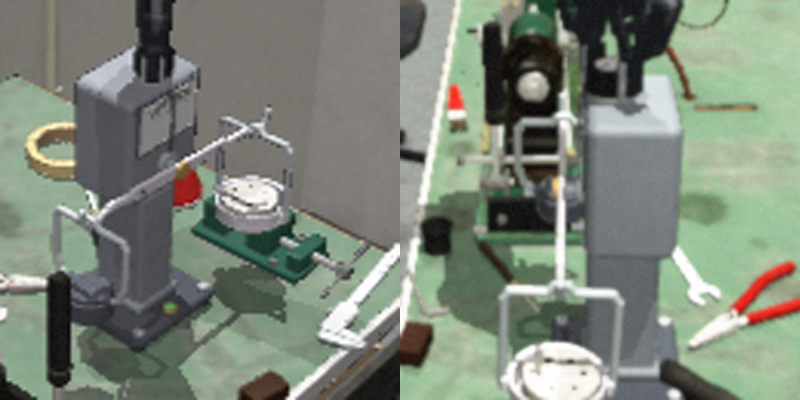

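carry_out --targets '[[[1, 0, 0, 0, 0, 0, 4], [1, 0, 0, 0, 0, 0, 7], [1, 0, 0, 0, 0, 0, 7], [1, 0, 0, 0, 0, 0, 7], [1, 0, 0, 0, 0, 0, 7], [1, 0, 0, 0, 0, 0, 4], [1, 0, 0, 0, 0, 0, 2], [1, 0, 0, 0, 0, 0, 0], [1, 0, 0, 0, 0, 0, 0], [1, 0, 0, 0, 0, 0, 0]]]'

```text
time: 33.0
tool_pos: [0.5579, -0.1032, 0.3142]
tool_rot: [[-0.053, 0.999, 0.002], [0.999, 0.053, 0.001], [0.0, 0.002, -1.0]]
ft_force: [-2.8, 0.0, 5.7]
finger_gap: 0.0354
```

Run:
```python
from h import *
o=st();c=wr('w28.png');dial('d28.png','w28.png',c)
print(-c[1].T@c[2])
a=cv2.imread('pics/w28.png')[100:230,250:390]
cv2.imwrite('pics/z32.png',cv2.resize(a,None,fx=5.5,fy=4.5,interpolation=cv2.INTER_CUBIC))
```

```text
t 33.0 pos [ 0.5579 -0.1032  0.3142] tx [-0.053  0.999  0.   ] tz [ 0.002  0.001 -1.   ] F [-2.8  0.   5.7] gap 0.0354
[ 0.48481247 -0.10699793  0.44934386]
```

View pics/d28.png

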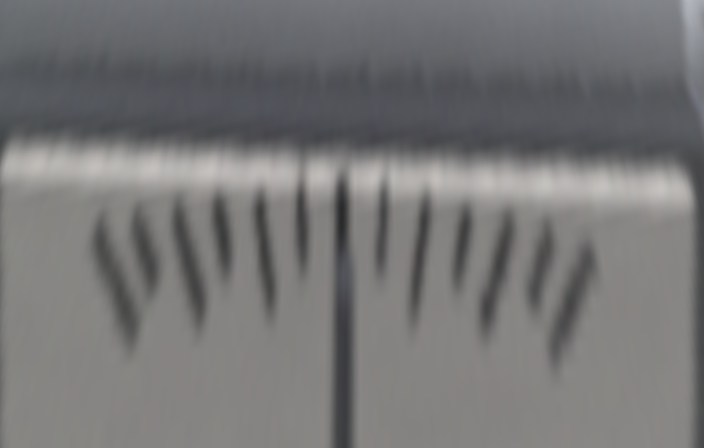

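View pics/z32.png

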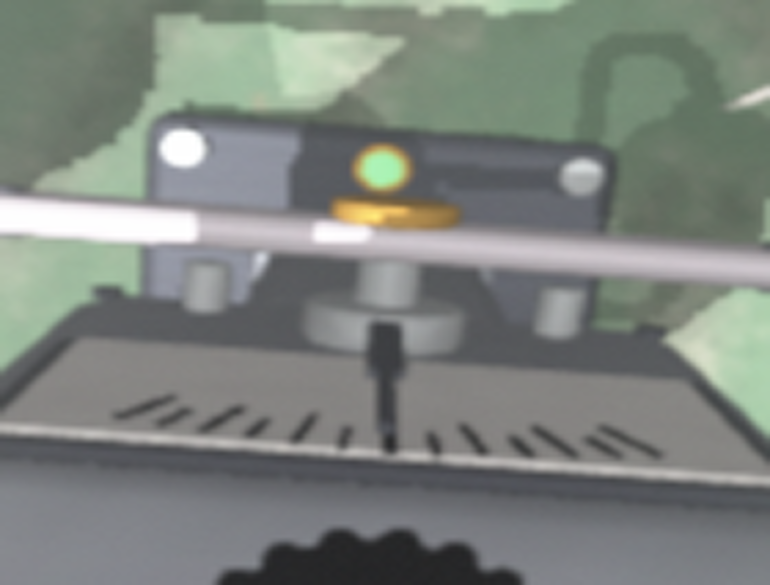

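carry_out --targets '[[[0.8, 0, 0, 0, 0, 0, 0], [0.5, 0, 0, 0, 0, 0, 0], [0.3, 0, 0, 0, 0, 0, 0], [0.3, 0, 0, -1, 0, 0, 0], [0.3, 0, 0, -3, 0, 0, 0], [0.3, 0, -1, -3, 0, 0, 0], [0.3, 0, -2, -2, 0, 0, 0], [0.3, 0, -2, 0, 0, 0, 0], [0.3, 0, 0, 0, 0, 0, 0], [0.3, 0, 0, 0, 0, 0, 0]]]'

```text
time: 34.05
tool_pos: [0.508, -0.1062, 0.4033]
tool_rot: [[-0.052, 0.999, 0.001], [0.999, 0.052, 0.0], [0.0, 0.002, -1.0]]
ft_force: [0.7, 0.4, -0.1]
finger_gap: 0.0598
```

Run:
```python
from h import *
o=st();c=wr('w29.png');dial('d29.png','w29.png',c)
print(-c[1].T@c[2]);snap('scene','scene29.png')
```

```text
t 34.05 pos [ 0.508  -0.1062  0.4033] tx [-0.052  0.999  0.   ] tz [ 0.001  0.    -1.   ] F [ 0.7  0.4 -0.1] gap 0.0598
[ 0.43493612 -0.10981716  0.5385046 ]
```

View pics/d29.png

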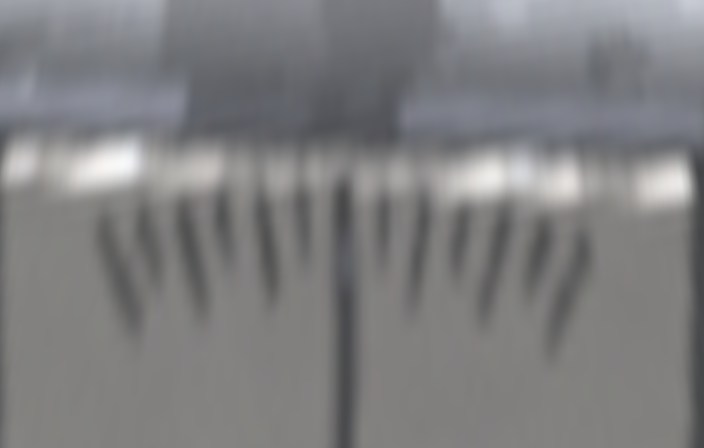

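View pics/w29.png

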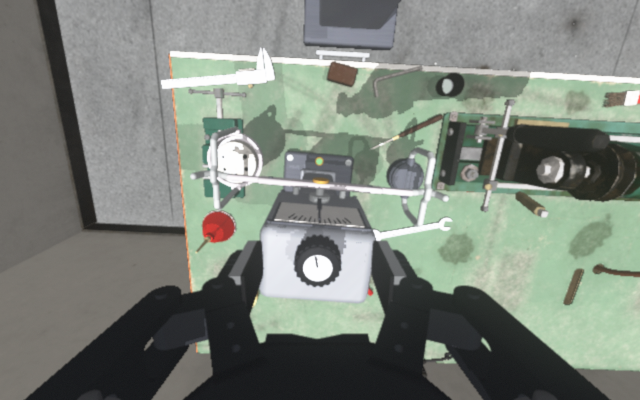

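Run:
```python
from h import *
f=robot.grab_frame('wrist')
R=np.array([[-.053,.999,.002],[.999,.053,.001],[0,.002,-1.]])
ims=[]
for w,p in (('w28',[.5579,-.1032,.3142]),('w29',[.508,-.1062,.4033])):
    c=cam(f,dict(tool_rot=R,tool_pos=np.array(p)))
    src=[proj(c,[.5575+a,-.1035+b,.333]) for a,b in((.02,.02),(.02,-.02),(-.02,-.02),(-.02,.02))]
    M=cv2.getPerspectiveTransform(np.float32(src),np.float32([[0,0],[400,0],[400,400],[0,400]]))
    ims.append(cv2.warpPerspective(cv2.imread(f'pics/{w}.png'),M,(400,400),flags=cv2.INTER_CUBIC))
cv2.imwrite('pics/k.png',np.hstack(ims))
b=cv2.imread('pics/scene29.png')[105:235,300:430];cv2.imwrite('pics/z33.png',cv2.resize(b,(520,520),interpolation=cv2.INTER_CUBIC))
```

```text
(no output)
```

View pics/k.png

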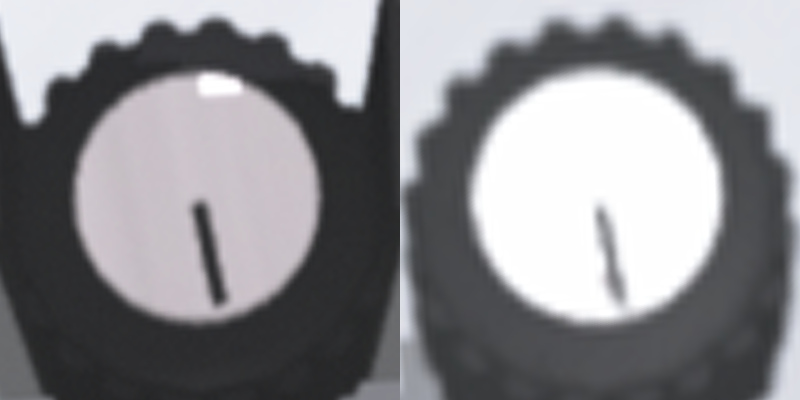

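View pics/z33.png

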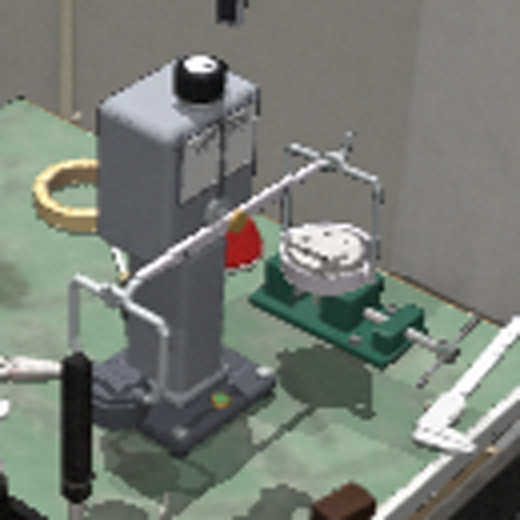

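Knob mark angle is the same before and after release (about 12° in both), the needle is on the centre line, and both loads hang in their hooks. Handing in.

```bash
python3 -c "
from h import *
st();print(robot.finish_job())"
```

```text
t 34.2 pos [ 0.5084 -0.1062  0.402 ] tx [-0.052  0.999  0.   ] tz [-0.001 -0.    -1.   ] F [ 0.2  0.6 -0.4] gap 0.0598
the job is handed in; nothing more can be done
None
```

The balance is set up and I handed the job in at about 34 s of the 72 s allowed; no verdict was reported.

- **Loads:** I hung the pan, with the block still in it, on the right hook first. Then I took the weight round the lever and hung it on the left hook. The last camera picture shows both bails seated in their hooks and the block in the pan.
- **Needle to the right:** I turned the knob anticlockwise about 75° in all. The needle then stood about 7 mm right of the centre line, read from the hook heights. A dial reading was less certain because of the viewing angle.
- **Needle back to centre:** I turned clockwise about 38°. After letting go, the corrected wrist view showed the needle within about 0.5 mm of the centre line. The knob's mark had not moved on release, so the play should still be taken up clockwise, although I could not measure it directly.
- **Other things on the bench:** They looked unmoved in the last pictures.

No check failed. A few detections disagreed with the others, such as the bail positions found while the arm was in the way. I ignored those and relied on the pictures.

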